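Load a fresh cell into the data logger's battery bay

ROBOT

A 7-joint arm with a two-finger parallel gripper is mounted at the origin on the work surface. World frame = base frame: x ahead of the robot, y to its left, z up, the work surface at z = 0. Lengths are in m, angles in degrees, forces in N, time in s.
With the tool pointing down it reaches from about 0.425 to 0.875 m from the base axis. Payload 4.7 kg.
Tool frame: the origin (TCP) lies between the finger pads; the fingertips stand 14 mm ahead of it and the grasp point (between the pads) lies 5 mm behind it (env.tip_reach is the distance from the TCP to the fingertips, in m); z points along the fingers, y is the direction in which the jaws open and shut (so a half turn about z gives the same grasp; the last joint's range is limited). The gripper opens to 87 mm and grips with 3 to 60 N. Pads are 19 mm wide; open, the fingers measure 117 mm over their backs; the gripper's body (75 mm by 190 mm) begins 51 mm behind the grasp point.
Start: joints at [64.578, 18.392, -4.016, 83.108, 1.295, 78.541, -3.26], TCP at [0.287, -0.583, 0.237] pointing down, gripper open.
Joint ranges: [-163.93, 163.93], [-17.29, 119.83], [-79.2, 71.16], [3.27, 140.29], [-89.18, 269.18], [5.43, 117.66], [-154.24, 154.24]. Speed limits (degrees/s): [147.25, 147.25, 180, 180, 180, 180, 180].

INTERFACE

Orientations are given as [roll, pitch, yaw] about the fixed x, y, z axes, in that order (R = Rz(yaw) Ry(pitch) Rx(roll)).
In Python, from cell import env gives the robot as it stands. The module is installed in compiled form; this text tells all that it offers.
- The arm moves only by the shell command python3 -m pendant 'ROWS' [FORCE]. ROWS is JSON, a list of rows, each an object of numbers: "rx", "ry", "rz": the turn, a rotation vector about the tool's x, y, z in degrees; "tx", "ty", "tz": the shift along the tool's x, y, z in mm; "jaw": the finger opening in mm, from 0 to 87. In form: [{"rx": .., "ry": .., "rz": .., "tx": .., "ty": .., "tz": .., "jaw": ..}, ...]. A call has 1 to 20 rows; each row shifts and turns the commanded pose from where the row before left it, along the tool's axes as they then stand; what a row does not reach is not made up. A row lasts 1/12 s, in which the tool goes at most 41.7 mm and 7.16 degrees, less where a joint would pass 70% of its speed; a pose out of reach is approached as far as the arm can. A call with a gripper value outside its range is refused whole. The fingers move at their own pace and stop on an object; FORCE is the grip in N (left out, the last holds). Time passes only in rows, so rows that do not move let the fingers close. It gives the time, the measured TCP pose, the force and the opening at its end, in the units of the state.
- env.get_obs(): the state, without advancing time (a new reading comes with each control period).
- env.read_camera(name): name is "scene" or "top" or "wrist"; returns a dict with "img" (480x640x3 uint8, red, green, blue), "range_z" (480x640 float32, m along the optical axis (not along the pixel's ray), 0 where there is no reading), "vertical_fov" (degrees; the focal length in pixels is half the picture's height over the tangent of half this angle, whatever the lens; pixels are square), "cx", "cy" (the principal point, pixels), "world_to_cam" (4x4, takes a point from world to camera coordinates). Camera axes: x right, y up, looking along -z (the intrinsics and any distortion apply to the point x, -y, -z); pixel columns grow to the right and rows downward; lengths in m; the calibration is good to about 2 mm. A picture is of the moment at which its call begins.
- env.sign_off(): hands the job in, once; it reports no verdict.
The state is a dict: "time_s": time; "qpos": joint angles; "joint_velocities": joint speeds; "effort": joint torques, N m; "tool_pos": TCP position; "tool_rot": TCP orientation; "force": force on the tool from outside, world axes, zero at the start; "wrist_torque": the same for the moment, N m; "grip_width": finger opening in m.
Only numpy, scipy, OpenCV 4.12 (cv2) and the standard library are available. Lean on these libraries where they do the work, as an engineer would, in place of code of your own. Each camera call takes 0.05 s, during which the arm holds its last target.

TASK

Take the fresh green cell with the brass band from the blue rack and load it into the white data logger's battery bay: flat end in first under the clear hood, push it gently back against the coil spring, then lower the nub end in behind the copper contact and let go, so that the cell lies level and fully down between its two contacts. Do not force anything: the spring yields to a light push and must never be pressed solid, and the bay must not be struck. Leave the grey spent cell in the rack and everything else on the table where it is.

Things in the scene. Friction and masses are not known exactly. Their poses are not given: they have to be found in the camera images.
- fresh_cell: fresh cell: green cylinder with a brass-coloured band near its nub end, 34 mm diameter, 60 mm long overall (58 mm can plus a steel nub 11 mm across and 2 mm long), about 130 g. Origin at its centre on the axis; +x runs along the axis from the flat end (x = -30 mm) to the nub tip (x = +30 mm). It lies in one of the two rack slots, axis level, and may be rolled about its own axis.
- spent_cell: spent cell: same shape and axes, grey with a black band; lies in the other rack slot, to be left there.
- rack: blue fixed rack plate 90 x 150 x 10 mm, origin at the centre of its underside, z up. Two V slots along its x at y = +42 and -42 mm; in each a cell lies with its axis 36 mm above the table, nub to the rack's +x. The V rails (30 mm wide) are narrower than a cell: fingers can reach down beside it; rails' tops are 13 mm below the cell's axis, the plate's top 26 mm below.
- logger: white fixed data logger; origin on its underside below the nominal middle of its battery bay, x along the bay, z up. Slab 16 mm high, x -100 to +60 mm, 84 mm wide; control box 64 mm high at x -100 to -70. The bay is a grey carriage stiffly clamped up to 10 mm either way of nominal along x: not measured, find it by touch. Bay points show nominal places; all its parts shift together.
- bay_mid (a point): where the centre of a seated cell lies, carriage nominal: 48 mm up, cell axis along logger x, nub to +x, nub touching copper, spring pressed 7.5 mm. The cell lies in V rails 30 mm wide (logger x -22 to +24 mm); nothing beside them is above 20 mm. The cell goes in only tilted, nub up some 30 degrees, flat end under the hood; push it 8 to 10 mm into the spring, then bring it level.
- bay_spring (a point): tip of the spring contact at rest, carriage nominal: logger x -22.5 mm, 48 mm up. A 12 mm steel ball on a coil spring that yields towards logger -x: 3 N at first touch plus 0.6 N per mm, solid after 12 mm; do not press it past 11 mm. Behind it a grey block, 78 mm high, face at x -46 mm.
- contact (a joint): how far the spring contact is pressed in, m: 0 at rest, 0.0075 with the cell seated, 0.012 solid.
- bay_hood (a point): middle of the lower free edge of the clear hood, carriage nominal: logger x -26 mm, 75 mm up. The hood is a strip 20 mm wide, 3 mm thick and runs from here to the grey block at -x.
- bay_copper (a point): middle of the top inner edge of the upright copper contact, carriage nominal: logger x +30 mm, 50 mm up; contact 26 mm wide, 6 mm thick, its inner face looks to logger -x.
- fresh_cell_nub (a point): tip of the fresh cell's nub, on its axis, 30 mm from its centre.
- wash_bottle: bystander: white bottle with red cap, 64 mm across, 150 mm high, origin at its foot
- beaker: bystander: glass beaker, 72 mm across, 85 mm high, origin at its foot
- phone: bystander: black phone lying flat, 72 x 148 x 9 mm, origin at centre of underside
- marker: bystander: blue and white marker lying along its x, about 130 mm long, 14 mm thick, origin at its underside
- find_a: bystander: brown stone find, 44 mm across, 21 mm high
- find_b: bystander: light brown stone find, 35 mm across, 17 mm high
- find_c: bystander: brown stone find, 40 mm across, 19 mm high
- dish: bystander: white dish, 100 mm across, 16 mm high
There are look-alikes about, which are no part of the job. There is more than one size of the fresh_cell; the job needs the larger.

How it is judged:
By the outcome, as a careful person would: the job done as asked, in the order asked, and still so for the second after the job is handed in, with the robot touching nothing.
It also fails if it takes over 70 s, if anything falls off the work surface, if the arm or the gripper's body presses on something with over 40 N, if the wrist force passes 120 N, or if a joint passes its speed limit or range.

## Working session

There is one attempt and no reset: what is moved stays moved. The work goes in short steps, Python scripts to look and compute and a shell command to move; the robot and the scene stay as the last step left them, time stands still between calls to the robot, and variables do not carry over. Pictures are saved under pics/ and viewed, and the job is handed in when it is done.

```bash
mkdir -p pics; ls
python3 - <<'E'
from cell import env
import cv2
print(env.get_obs(), env.tip_reach)
for n in ["scene","top","wrist"]:
    c=env.read_camera(n); cv2.imwrite(f"pics/{n}0.png",c["img"][:,:,::-1]); print(n,c["vertical_fov"],c["cx"],c["cy"],c["world_to_cam"].round(4).tolist(),[k for k in c])
E
```

```text
pics
{'time_s': 0.0, 'qpos': array([64.57663512, 18.43943769, -4.01543232, 83.17281133,  1.29560779,
       78.54139798, -3.25983415]), 'joint_velocities': array([ 0.05210531, -0.08873204,  0.00131936,  0.06224353,  0.05636167,
       -0.01674293,  0.08070158]), 'effort': array([-1.33857343e-04, -4.91294968e+01, -4.04090434e-01, -3.12524915e+01,
       -6.40406599e-02,  4.37401340e-02,  1.56534184e-04]), 'tool_pos': array([ 0.28702051, -0.58262361,  0.23547552]), 'tool_rot': array([-1.79891628e+02,  6.30881550e-03,  2.62332672e+01]), 'force': array([-0.4789294 , -0.45762873, -0.10079019]), 'wrist_torque': array([ 0.0244242 , -0.02057107, -0.01912784]), 'grip_width': 0.0872551344427945} 0.014
scene 48.758228991601285 320.0183405737087 242.76982298778148 [[-0.0783, 0.9969, 0.0094, 0.0361], [-0.768, -0.0663, 0.637, 0.4265], [0.6356, 0.0426, 0.7708, -1.5602], [0.0, 0.0, 0.0, 1.0]] ['img', 'range_z', 'vertical_fov', 'cx', 'cy', 'world_to_cam']
top 43.46785642159914 325.60597689454664 241.52954624693896 [[0.0062, -0.9999, 0.0154, -0.0043], [0.9864, 0.0086, 0.164, -0.6244], [-0.1641, 0.0142, 0.9863, -1.6052], [0.0, 0.0, 0.0, 1.0]] ['img', 'range_z', 'vertical_fov', 'cx', 'cy', 'world_to_cam']
wrist 62.304877016179866 321.76382048693824 238.1344287056289 [[0.442, -0.897, -0.0013, -0.6482], [0.8567, 0.4225, -0.296, 0.0371], [0.266, 0.1297, 0.9552, -0.3912], [0.0, 0.0, 0.0, 1.0]] ['img', 'range_z', 'vertical_fov', 'cx', 'cy', 'world_to_cam']
```

View pics/scene0.png

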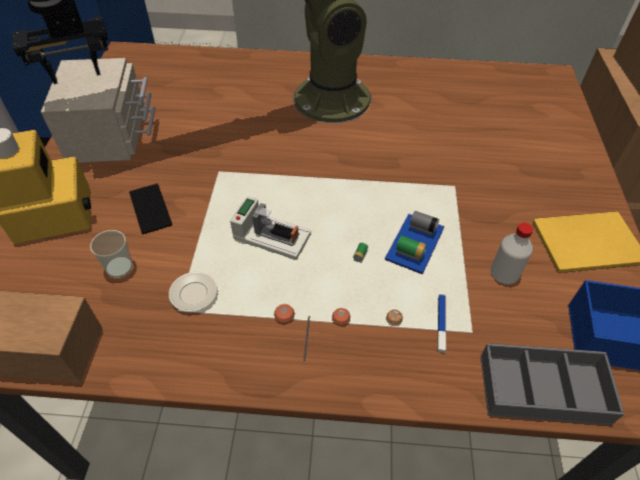

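View pics/top0.png

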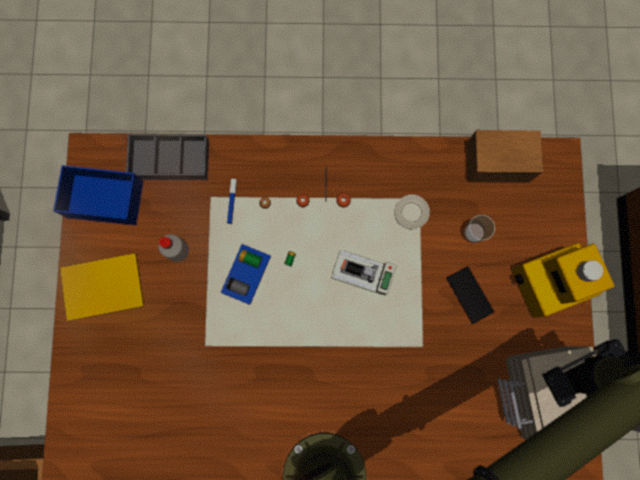

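View pics/wrist0.png

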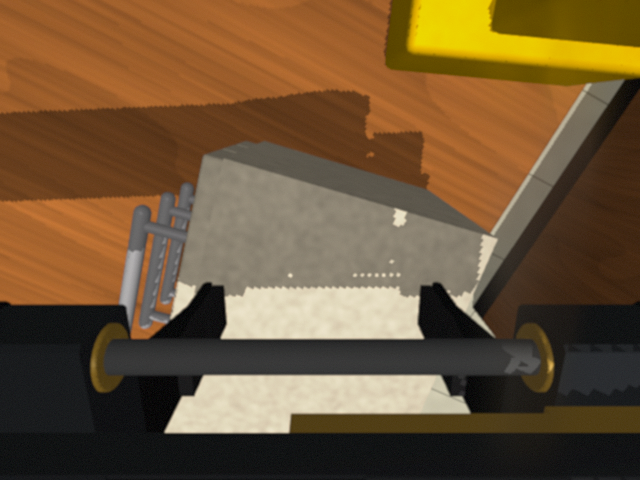

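Scene: the rack with the green and grey cells is at about (415,240), the logger at (270,230) with its box to the left, and the small decoy cell at (361,250). The top view shows the rack at (245,275), the logger at (362,272) and the decoy at (290,258). Next I'll measure poses.

```bash
cat > h.py <<'E'
import numpy as np, cv2
from cell import env
def cam(n):
    c=env.read_camera(n); c["f"]=240/np.tan(np.radians(c["vertical_fov"]/2)); return c
def ray(c,u,v):
    M=c["world_to_cam"]; R=M[:3,:3]; o=-R.T@M[:3,3]
    d=np.array([(u-c["cx"])/c["f"],-(v-c["cy"])/c["f"],-1.]); return o,R.T@d
def onz(c,u,v,z):
    o,d=ray(c,u,v); return o+d*(z-o[2])/d[2]
def proj(c,p):
    q=c["world_to_cam"]@np.append(p,1); return np.array([c["cx"]+c["f"]*q[0]/-q[2], c["cy"]+c["f"]*-q[1]/-q[2]])
def cloud(c):
    M=c["world_to_cam"];R=M[:3,:3];t=M[:3,3]
    v,u=np.mgrid[0:480,0:640]; z=c["range_z"]
    P=np.stack([(u-c["cx"])/c["f"]*z,-(v-c["cy"])/c["f"]*z,-z],-1)
    return (P-t)@R
def crop(c,name,u0,v0,u1,v1,k):
    im=c["img"][v0:v1,u0:u1,::-1]; cv2.imwrite(name,cv2.resize(im,None,fx=k,fy=k,interpolation=cv2.INTER_CUBIC))
E
python3 - <<'E'
from h import *
for n,b in [("top",(210,230,410,310)),("scene",(220,190,460,280))]:
    c=cam(n); u0,v0,u1,v1=b; crop(c,f"pics/{n}_c1.png",*b,int(800/(u1-u0)) if n=="scene" else 4)
    P=cloud(c); hsv=cv2.cvtColor(c["img"],cv2.COLOR_RGB2HSV)
    roi=np.zeros((480,640),bool); roi[v0:v1,u0:u1]=1
    for nm,lo,hi in [("blue",(100,120,60),(130,255,255)),("green",(45,120,40),(85,255,255))]:
        m=(cv2.inRange(hsv,lo,hi)>0)&roi
        k,l,s,ce=cv2.connectedComponentsWithStats(m.astype(np.uint8))
        for i in range(1,k):
            if s[i,4]>20:
                mm=l==i; q=P[mm]; q=q[c["range_z"][mm]>0]
                r=cv2.minAreaRect(np.argwhere(mm)[:,::-1].astype(np.float32))
                print(n,nm,s[i,4],ce[i].round(1),q.mean(0).round(4),q.min(0).round(3),q.max(0).round(3),[np.round(x,1) for x in r])
                print([onz(c,*p,0.01).round(4)[:2].tolist() for p in cv2.boxPoints(r)])
E
```

```text
top blue 1098 [246.3 274.9] [0.5353 0.2202 0.011 ] [ 0.457  0.158 -0.002] [0.619 0.288 0.057] [array([245.4, 273.7]), array([31. , 52.7]), np.float64(23.2)]
[[0.4874, 0.2898], [0.624, 0.2363], [0.5899, 0.1555], [0.4542, 0.2099]]
top green 167 [251.8 259.3] [0.5735 0.2018 0.05  ] [0.555 0.179 0.038] [0.594 0.227 0.061] [array([251.8, 259.2]), array([15.4, 10.8]), np.float64(23.2)]
[[0.5736, 0.2317], [0.6017, 0.2206], [0.5849, 0.1806], [0.5569, 0.1918]]
top green 56 [289.2 259.5] [0.5779 0.1009 0.0209] [0.565 0.091 0.01 ] [0.591 0.11  0.029] [array([289.1, 259.6]), array([5.7, 9.2]), np.float64(18.4)]
[[0.5693, 0.1131], [0.594, 0.1054], [0.589, 0.0902], [0.5644, 0.0979]]
scene blue 1143 [413.9 246.3] [0.5545 0.2191 0.0104] [ 0.458  0.156 -0.002] [0.625 0.287 0.051] [array([414.1, 242.5]), array([39.6, 53.5]), np.float64(24.9)]
[[0.5953, 0.1539], [0.4438, 0.2074], [0.4898, 0.2893], [0.6344, 0.2311]]
scene green 275 [407. 245.] [0.5829 0.198  0.0463] [0.56  0.177 0.024] [0.597 0.222 0.056] [array([407. , 245.1]), array([19.2, 14.6]), np.float64(20.0)]
[[0.5656, 0.1776], [0.524, 0.1895], [0.5401, 0.2299], [0.5809, 0.2173]]
scene green 63 [361.9 248.2] [0.5798 0.1021 0.0214] [0.567 0.091 0.014] [0.593 0.111 0.027] [array([361.8, 248.1]), array([7.9, 8.5]), np.float64(18.4)]
[[0.5793, 0.0912], [0.5553, 0.0965], [0.5612, 0.1136], [0.585, 0.1081]]
```

View pics/scene_c1.png

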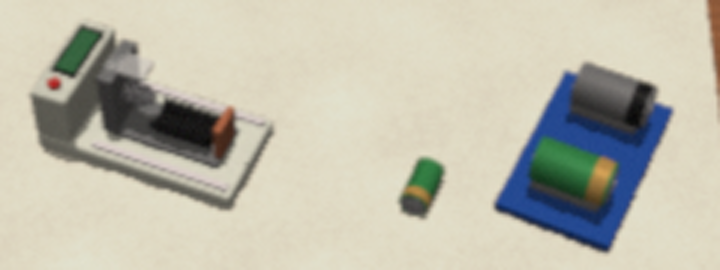

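View pics/top_c1.png

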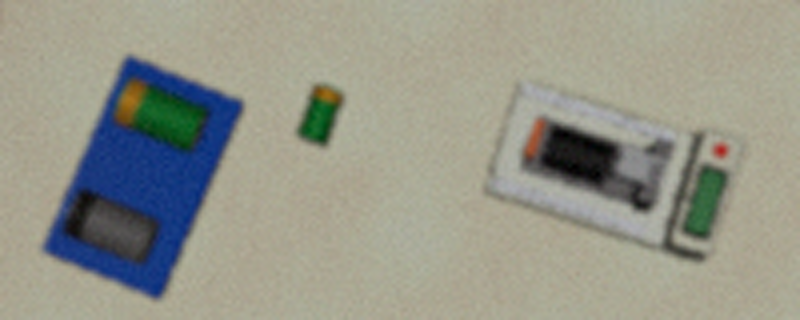

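```bash
cat >> h.py <<'E'
from scipy.spatial.transform import Rotation as Ro
def pose(): 
    o=env.get_obs(); return o["tool_pos"],Ro.from_euler("xyz",o["tool_rot"],degrees=True),o
def delta(pos,Rt):
    p,R,o=pose(); print("t",o["time_s"],"shift mm (tool)",((R.inv().apply(np.array(pos)-p))*1000).round(1),"rotvec deg",np.degrees((R.inv()*Rt).as_rotvec()).round(2), "F",o["force"].round(2))
def down(yaw,tilt=0):  # tool pointing down, x at yaw; tilt>0 raises tool x (nose up)
    return Ro.from_euler("z",yaw,degrees=True)*Ro.from_euler("y",-tilt,degrees=True)*Ro.from_euler("x",180,degrees=True)
E
python3 - <<'E'
from h import *
p,R,o=pose(); c=cam("wrist"); M=c["world_to_cam"]
cp=-M[:3,:3].T@M[:3,3]; print("cam in tool",R.inv().apply(cp-p)*1000,"look",R.inv().apply(-M[2,:3]))
c=cam("top");P=cloud(c); q=P[330:440,495:600].reshape(-1,3); print("grey box z",np.percentile(q[:,2],[50,90,95]))
# logger from top: whole
m=(P[...,2]>0.008)&(P[...,2]<0.1); m[:,:325]=0;m[:,405:]=0;m[:240]=0;m[310:]=0
r=cv2.minAreaRect(np.argwhere(m)[:,::-1].astype(np.float32)); print(r,[onz(c,*b,0.016).round(4)[:2] for b in cv2.boxPoints(r)])
delta([0.50,-0.10,0.30],down(75))
E
```

```text
cam in tool [  80.39708185   -1.11213012 -148.29635399] look [-2.95877780e-01  4.70588262e-04  9.55225690e-01]
grey box z [0.15336344 0.65292057 0.66416631]
((364.5, 274.5), (69.0, 79.0), 90.0) [array([0.6346, 0.0015]), array([ 0.6366, -0.2212]), array([ 0.443 , -0.2182]), array([4.415e-01, 3.000e-04])]
t 0.35 shift mm (tool) [ 404.4 -339.2  -63.6] rotvec deg [-2.000e-02 -1.000e-02 -4.877e+01] F [-0.12 -0.9   0.65]
```

```bash
python3 -m pendant '[{"tz":-31},{"tz":-31},{"tx":29,"ty":-24},{"tx":29,"ty":-24},{"tx":29,"ty":-24},{"tx":29,"ty":-24},{"tx":29,"ty":-24},{"tx":29,"ty":-24},{"tx":29,"ty":-24},{"tx":29,"ty":-24},{"tx":29,"ty":-24},{"tx":29,"ty":-24},{"tx":29,"ty":-24},{"tx":29,"ty":-24},{"tx":29,"ty":-24},{"tx":29,"ty":-24}]' 30
python3 -m pendant '[{"rz":-7},{"rz":-7},{"rz":-7},{"rz":-7},{"rz":-7},{"rz":-7},{"rz":-6.8},{}]'
python3 - <<'E'
from h import *
delta([0.50,-0.10,0.30],down(75))
c=cam("wrist"); cv2.imwrite("pics/w1.png",c["img"][:,:,::-1])
np.savez("w1.npz",**c)
E
```

```text
t 0.35 shift mm (tool) [ 404.4 -339.2  -63.6] rotvec deg [-2.000e-02 -1.000e-02 -4.877e+01] F [-0.12 -0.9   0.65]invalid input at $[0]: expected keys rx, ry, rz, tx, ty, tz, jaw
invalid input at $[0]: expected keys rx, ry, rz, tx, ty, tz, jaw
```

View pics/w1.png

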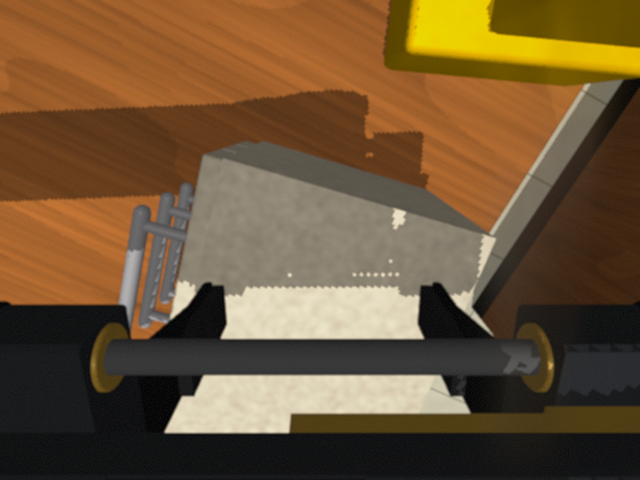

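The arm hasn't moved and the view is unchanged (grey box at the centre). Every row needs all seven keys.

```bash
python3 -m pendant '[{"rx":0,"ry":0,"rz":0,"tx":0,"ty":0,"tz":-31,"jaw":87},{"rx":0,"ry":0,"rz":0,"tx":0,"ty":0,"tz":-31,"jaw":87},{"rx":0,"ry":0,"rz":0,"tx":29,"ty":-24,"tz":0,"jaw":87},{"rx":0,"ry":0,"rz":0,"tx":29,"ty":-24,"tz":0,"jaw":87},{"rx":0,"ry":0,"rz":0,"tx":29,"ty":-24,"tz":0,"jaw":87},{"rx":0,"ry":0,"rz":0,"tx":29,"ty":-24,"tz":0,"jaw":87},{"rx":0,"ry":0,"rz":0,"tx":29,"ty":-24,"tz":0,"jaw":87},{"rx":0,"ry":0,"rz":0,"tx":29,"ty":-24,"tz":0,"jaw":87},{"rx":0,"ry":0,"rz":0,"tx":29,"ty":-24,"tz":0,"jaw":87},{"rx":0,"ry":0,"rz":0,"tx":29,"ty":-24,"tz":0,"jaw":87},{"rx":0,"ry":0,"rz":0,"tx":29,"ty":-24,"tz":0,"jaw":87},{"rx":0,"ry":0,"rz":0,"tx":29,"ty":-24,"tz":0,"jaw":87},{"rx":0,"ry":0,"rz":0,"tx":29,"ty":-24,"tz":0,"jaw":87},{"rx":0,"ry":0,"rz":0,"tx":29,"ty":-24,"tz":0,"jaw":87},{"rx":0,"ry":0,"rz":0,"tx":29,"ty":-24,"tz":0,"jaw":87},{"rx":0,"ry":0,"rz":0,"tx":29,"ty":-24,"tz":0,"jaw":87}]' 30
python3 -m pendant '[{"rx":0,"ry":0,"rz":-7,"tx":0,"ty":0,"tz":0,"jaw":87},{"rx":0,"ry":0,"rz":-7,"tx":0,"ty":0,"tz":0,"jaw":87},{"rx":0,"ry":0,"rz":-7,"tx":0,"ty":0,"tz":0,"jaw":87},{"rx":0,"ry":0,"rz":-7,"tx":0,"ty":0,"tz":0,"jaw":87},{"rx":0,"ry":0,"rz":-7,"tx":0,"ty":0,"tz":0,"jaw":87},{"rx":0,"ry":0,"rz":-7,"tx":0,"ty":0,"tz":0,"jaw":87},{"rx":0,"ry":0,"rz":-6.8,"tx":0,"ty":0,"tz":0,"jaw":87},{"rx":0,"ry":0,"rz":0,"tx":0,"ty":0,"tz":0,"jaw":87}]'
python3 - <<'E'
from h import *
delta([0.50,-0.10,0.30],down(75))
c=cam("wrist"); cv2.imwrite("pics/w2.png",c["img"][:,:,::-1])
np.savez("w2.npz",**c)
E
```

```text
time_s: 1.73
tool_pos: [0.5034, -0.1005, 0.299]
tool_rot: [179.9, -0.0, 26.2]
force: [0.8, -0.7, -0.1]
grip_width: 0.0871
time_s: 2.4
tool_pos: [0.5029, -0.1022, 0.2986]
tool_rot: [180.0, 0.0, 75.2]
force: [0.3, -1.0, -0.1]
grip_width: 0.0873
t 2.4 shift mm (tool) [ 1.4 -3.4 -1.4] rotvec deg [0.01 0.01 0.2 ] F [ 0.26 -0.95 -0.1 ]
```

View pics/w2.png

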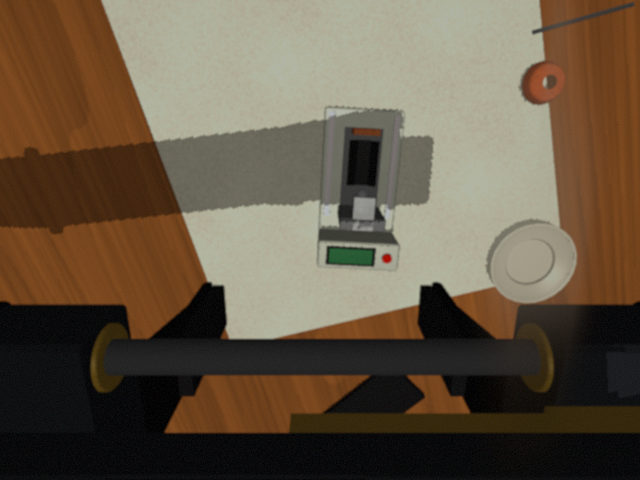

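Logger in view: slab from rows 107 to 230, cols 320–403; copper at (367,132), hood at (363,208), control box at (358,255). Zooming for the edges.

Run:
```python
from h import *
c=dict(np.load("w2.npz")); crop(c,"pics/w2c.png",300,95,420,280,3)
P=cloud(c)
# white slab mask by height
m=(P[...,2]>0.010)&(P[...,2]<0.10)&(c["range_z"]>0); m[:90]=0;m[285:]=0;m[:,:290]=0;m[:,430:]=0
ct=max(cv2.findContours(m.astype(np.uint8),0,2)[0],key=cv2.contourArea)
r=cv2.minAreaRect(ct);print(r)
z=P[...,2]
for v in range(108,275,6): print(v,[int(round(z[v,u]*1000)) for u in range(316,410,4)])
```

```text
((360.9862365722656, 188.76243591308594), (82.14946746826172, 160.8826141357422), 3.012787342071533)
108 [2, 1, 2, 17, 16, 16, 16, 15, 16, 14, 0, 0, 0, 3, 1, 2, 2, 1, 0, 1, 0, 0, 2, 1]
114 [0, 1, 14, 16, 19, 15, 16, 17, 15, 17, 15, 17, 16, 16, 16, 17, 17, 16, 16, 16, 14, 17, 14, 0]
120 [1, 1, 14, 17, 19, 16, 17, 17, 17, 17, 16, 16, 18, 15, 14, 16, 15, 16, 18, 16, 19, 17, 2, 2]
126 [0, 0, 15, 19, 20, 15, 16, 15, 16, 16, 17, 16, 15, 16, 15, 16, 17, 17, 16, 15, 18, 16, 2, 0]
132 [1, 1, 16, 19, 18, 17, 16, 18, 20, 35, 51, 447, 51, 50, 51, 51, 51, 17, 16, 16, 20, 16, 1, 0]
138 [0, 1, 16, 18, 20, 17, 17, 19, 20, 20, 20, 22, 19, 20, 20, 20, 19, 16, 16, 18, 19, 16, 1, 447]
144 [1, 0, 15, 19, 18, 18, 16, 20, 19, 36, 34, 31, 30, 29, 34, 37, 21, 15, 16, 17, 18, 16, 1, 1]
150 [-2, 1, 17, 19, 17, 17, 15, 20, 20, 36, 33, 29, 29, 28, 33, 36, 21, 16, 15, 18, 18, 14, 0, 0]
156 [0, 0, 16, 18, 17, 16, 16, 20, 33, 35, 33, 30, 30, 30, 34, 36, 19, 17, 15, 19, 18, 3, 1, 1]
162 [0, 1, 17, 19, 16, 17, 17, 20, 35, 36, 29, 29, 30, 30, 35, 34, 16, 17, 16, 18, 17, 2, 0, 1]
168 [2, -1, 18, 18, 16, 17, 17, 20, 35,
[... 981 characters left out ...]
9, 78, 78, 78, 79, 16, 1, 1, 1, 0, 2]
234 [1, 39, 42, 40, 40, 38, 38, 37, 37, 36, 35, 34, 33, 32, 31, 29, 30, 30, 27, 25, 1, 0, 1, 1]
240 [1, 62, 61, 60, 60, 60, 59, 58, 59, 55, 57, 56, 55, 54, 54, 52, 53, 51, 49, 49, 1, 2, 1, 1]
246 [1, 64, 65, 64, 66, 64, 66, 64, 64, 64, 64, 65, 66, 65, 64, 64, 65, 64, 63, 64, 64, 2, 1, 0]
252 [0, 65, 64, 65, 65, 65, 66, 65, 67, 66, 65, 67, 65, 66, 67, 64, 65, 64, 64, 66, 64, -2, 0, 1]
258 [0, 65, 64, 65, 66, 66, 65, 65, 65, 66, 68, 66, 65, 65, 66, 66, 65, 67, 68, 64, 64, 1, 1, 2]
264 [0, 64, 64, 67, 65, 66, 66, 64, 66, 67, 66, 67, 66, 65, 64, 65, 65, 64, 65, 64, 64, 0, 1, 0]
270 [1, 1, 0, 1, 2, 1, 3, 1, 2, 1, 2, 2, 0, 1, 0, 62, 64, 64, 63, 65, 1, 0, 2, 1]
```

View pics/w2c.png

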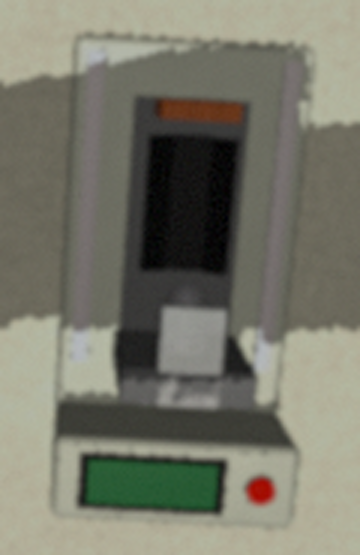

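```bash
cat > logger.py <<'E'
from h import *
def analyze(c,ctr=(0.55,-0.08)):
    P=cloud(c); ok=c["range_z"]>0
    d=np.hypot(P[...,0]-ctr[0],P[...,1]-ctr[1])<0.13
    m=ok&d&(P[...,2]>0.010)&(P[...,2]<0.1)
    k,l,s,_=cv2.connectedComponentsWithStats(m.astype(np.uint8)); i=1+np.argmax(s[1:,4]); m=l==i
    m&=np.indices(m.shape)[0]<285
    for zname,lo,hi in [("slab",.012,.022),("box",.060,.069)]:
        q=P[m&(P[...,2]>lo)&(P[...,2]<hi)][:,:2].astype(np.float32)
        r=cv2.minAreaRect(q*1000); print(zname,np.round(r[0],1),np.round(r[1],1),round(r[2],2))
    return P,m
E
python3 - <<'E'
from logger import *
c=dict(np.load("w2.npz")); P,m=analyze(c)
# side-edge yaw: outer edges of slab in world, using per-row extreme pixels
ex=[]
for v in range(112,228):
    us=np.where(m[v])[0]; 
    ex.append((onz(c,us[0]-.5,v,.016)[:2],onz(c,us[-1]+.5,v,.016)[:2]))
ex=np.array(ex)
for j in (0,1):
    l=cv2.fitLine(ex[:,j].astype(np.float32),cv2.DIST_HUBER,0,.01,.01).ravel(); print("edge yaw",np.degrees(np.arctan2(l[1],l[0])),l[2:])
E
```

```text
slab [544.2 -99. ] [149.1  84.2] 72.12
box [ 526.9 -152.2] [59.3 83.9] 72.09
edge yaw 72.122696 [ 0.5067549  -0.07777239]
edge yaw 72.19906 [ 0.587609   -0.09913432]
```

Run:
```python
from logger import *
c=dict(np.load("w2.npz")); P,m=analyze(c)
a=np.radians(72.15);u=np.array([np.cos(a),np.sin(a)]);n=np.array([-u[1],u[0]])
L=lambda q:np.stack([q[...,:2]@u,q[...,:2]@n,q[...,2]],-1)*1000
# front edge
f=[];b=[]
for uu in range(332,398):
    vs=np.where(m[:,uu])[0]; f.append(L(onz(c,uu,vs[0]-.5,.016))[0]); b.append(L(onz(c,uu,vs[-1]+.5,.064))[0])
print("front",np.percentile(f,[10,50,90]),"back",np.percentile(b,[10,50,90]))
Q=L(P)
def st(nm,mm):
    q=Q[mm]; print(nm,len(q),"x",np.percentile(q[:,0],[0,3,50,97,100]).round(1),"y",np.percentile(q[:,1],[0,3,50,97,100]).round(1),"z",np.median(q[:,2]).round(1))
z=P[...,2]; R=np.indices(z.shape)[0];C=np.indices(z.shape)[1]
st("copper",m&(abs(z-.0505)<.003)&(R<140))
st("hood",m&(z>.074)&(R<208)); st("block",m&(z>.074)&(R>=218))
st("rails",m&(z>.026)&(z<.040)&(R>138)&(R<190))
hsv=cv2.cvtColor(c["img"],cv2.COLOR_RGB2HSV)
oc=(hsv[...,0]<15)&(hsv[...,1]>120)&m&(R<145); 
r=cv2.minAreaRect(np.argwhere(oc)[:,::-1].astype(np.float32)); print(r)
for uv in cv2.boxPoints(r): print(uv, L(onz(c,*uv,.05)).round(1))
for v in (129,132,135): print([int(x*1000) for x in z[v,350:388]])
```

```text
slab [544.2 -99. ] [149.1  84.2] 72.12
box [ 526.9 -152.2] [59.3 83.9] 72.09
front [146.66305163 147.08115548 147.46558571] back [-12.23200604 -11.76059618 -11.33829869]
copper 169 x [122.  122.2 125.  127.7 127.9] y [-561.2 -560.4 -548.4 -536.  -535.2] z 50.3
hood 217 x [56.6 57.  61.6 65.9 66.1] y [-558.1 -557.6 -547.9 -538.6 -538.2] z 78.2
block 573 x [33.8 34.4 40.3 46.2 47.2] y [-570.1 -568.7 -548.6 -527.7 -526.2] z 78.3
rails 1349 x [ 69.6  71.2  93.7 115.  116. ] y [-563.7 -562.3 -548.6 -533.8 -533. ] z 32.7
((365.6350402832031, 132.50363159179688), (27.339445114135742, 14.524079322814941), 19.98310661315918)
[350.30658 134.6569 ] [ 121.6 -532.8   50. ]
[355.27008  121.007286] [ 134.5 -536.6   50. ]
[380.9635  130.35036] [ 127.2 -562.    50. ]
[376.      143.99997] [ 114.2 -558.4   50. ]
[19, 20, 33, 45, 49, 49, 51, 49, 50, 50, 50, 51, 49, 50, 49, 50, 49, 50, 52, 50, 50, 446, 46, 46, 41, 39, 38, 35, 19, 20, 20, 20, 18, 16, 16, 17, 16, 17]
[20, 22, 35, 48, 48, 51, 51, 50, 51, 49, 446, 51, 50, 50, 51, 49, 48, 50, 50, 50, 48, 50, 50, 50, 49, 50, 50, 49, 50, 50, 50, 18, 20, 16, 16, 16, 16, 16]
[20, 19, 19, 22, 19, 21, 20, 20, 20, 19, 19, 19, 22, 50, 50, 50, 50, 50, 51, 49, 49, 51, 51, 51, 50, 51, 50, 51, 50, 51, 21, 19, 20, 17, 16, 446, 15, 16]
```

Run:
```python
from h import *
delta([0.559,0.165,0.23],down(67))
```

```text
t 2.45 shift mm (tool) [272.6 -15.5  68.6] rotvec deg [0.01 0.01 7.9 ] F [-0.24 -0.29 -0.23]
```

```bash
python3 -m pendant '[{"rx":0,"ry":0,"rz":0,"tx":38,"ty":-2.2,"tz":9,"jaw":87},{"rx":0,"ry":0,"rz":0,"tx":39,"ty":-2.2,"tz":10,"jaw":87},{"rx":0,"ry":0,"rz":0,"tx":39,"ty":-2.2,"tz":10,"jaw":87},{"rx":0,"ry":0,"rz":0,"tx":39,"ty":-2.2,"tz":10,"jaw":87},{"rx":0,"ry":0,"rz":0,"tx":39,"ty":-2.2,"tz":10,"jaw":87},{"rx":0,"ry":0,"rz":0,"tx":39,"ty":-2.2,"tz":10,"jaw":87},{"rx":0,"ry":0,"rz":0,"tx":39,"ty":-2.2,"tz":10,"jaw":87},{"rx":0,"ry":0,"rz":4,"tx":0,"ty":0,"tz":0,"jaw":87},{"rx":0,"ry":0,"rz":4,"tx":0,"ty":0,"tz":0,"jaw":87},{"rx":0,"ry":0,"rz":0,"tx":0,"ty":0,"tz":0,"jaw":87}]'
python3 - <<'E'
from h import *
c=cam("wrist"); cv2.imwrite("pics/w3.png",c["img"][:,:,::-1])
np.savez("w3.npz",**c); p,R,o=pose(); print(p)
P=cloud(c)
hsv=cv2.cvtColor(c["img"],cv2.COLOR_RGB2HSV)
m=(cv2.inRange(hsv,(45,100,20),(85,255,255))>0)
k,l,s,ce=cv2.connectedComponentsWithStats(m.astype(np.uint8)); print([(s[i,4],ce[i].round()) for i in range(1,k) if s[i,4]>50])
E
```

```text
time_s: 3.28
tool_pos: [0.5581, 0.1654, 0.2291]
tool_rot: [-180.0, 0.0, 66.9]
force: [0.6, 0.4, -0.1]
grip_width: 0.0868
[0.55832984 0.16467824 0.22932141]
[(np.int32(73), array([323., 124.])), (np.int32(1999), array([323., 167.])), (np.int32(617), array([367., 258.]))]
```

View pics/w3.png

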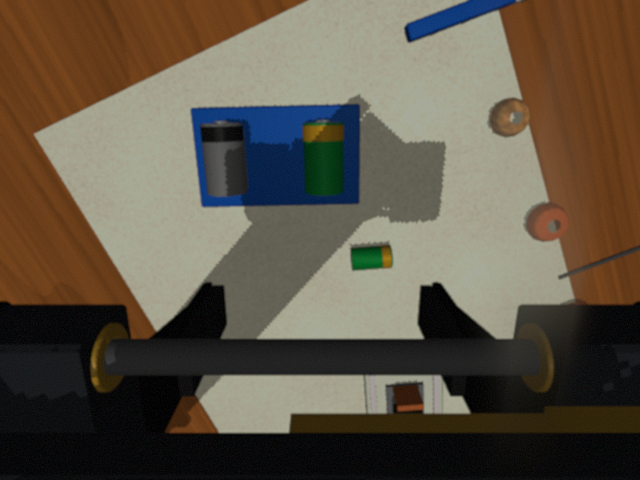

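Rack in view with the green cell at (323,160), nub up the image; grey cell at (223,158), decoy at (370,257).

Run:
```python
from h import *
c=dict(np.load("w3.npz")); P=cloud(c)
hsv=cv2.cvtColor(c["img"],cv2.COLOR_RGB2HSV)
R,C=np.indices((480,640))
m=(P[...,2]>0.036)&(P[...,2]<.06)&(c["range_z"]>0)&(R>100)&(R<205)&(C>285)&(C<360)
q=P[m]; r=cv2.minAreaRect((q[:,:2]*1000).astype(np.float32)); print(r)
a0=np.radians(67)
for it in range(3):
    u=np.array([np.cos(a0),np.sin(a0)]);n=np.array([-u[1],u[0]])
    x=q[:,:2]@u;y=q[:,:2]@n
    xs=np.arange(x.min()+.006,x.max()-.006,.002); mid=[];
    for t in xs:
        s=y[abs(x-t)<.0015]; mid.append((s.min()+s.max())/2)
    k=np.polyfit(xs,mid,1); a0+=np.arctan(k[0])
print("yaw",np.degrees(a0),"mid",np.mean(mid),"x range",x.min(),x.max(),"width",np.ptp(y),"ztop",np.percentile(q[:,2],[50,95,99]))
cx=(x.min()+x.max())/2; print("centre rough",cx*u+np.mean(mid)*n)
# crest points only, sphere fit: circle fit in (y,z)
A=np.c_[2*y,2*q[:,2],np.ones(len(y))]; s=np.linalg.lstsq(A,y**2+q[:,2]**2,rcond=None)[0]; print("axis n,z,r",s[0],s[1],np.sqrt(s[2]+s[0]**2+s[1]**2))
mb=(cv2.inRange(hsv,(100,120,30),(130,255,255))>0)&(R>95)&(R<215)&(C>180)&(C<365)
print("plate z",np.median(P[mb][:,2]),[ [onz(c,*b,.01).round(4)[:2]] for b in cv2.boxPoints(cv2.minAreaRect(np.argwhere(mb)[:,::-1].astype(np.float32)))])
crop(c,"pics/w3c.png",280,95,370,215,6)
```

```text
((576.1708374023438, 209.2145538330078), (60.3270149230957, 34.08230209350586), 68.3375473022461)
yaw 67.77317654196524 mid -0.454043606365172 x range 0.38134961649070864 0.4418046214278035 width 0.034040552626582676 ztop [0.05098226 0.05363971 0.05431988]
centre rough [0.57599427 0.2092413 ]
axis n,z,r -0.4541539572052997 0.037931712364872194 0.015405132657194051
plate z 0.01023223762127492 [[array([0.4859, 0.2915])], [array([0.6213, 0.2365])], [array([0.5906, 0.1542])], [array([0.445, 0.213])]]
```

View pics/w3c.png

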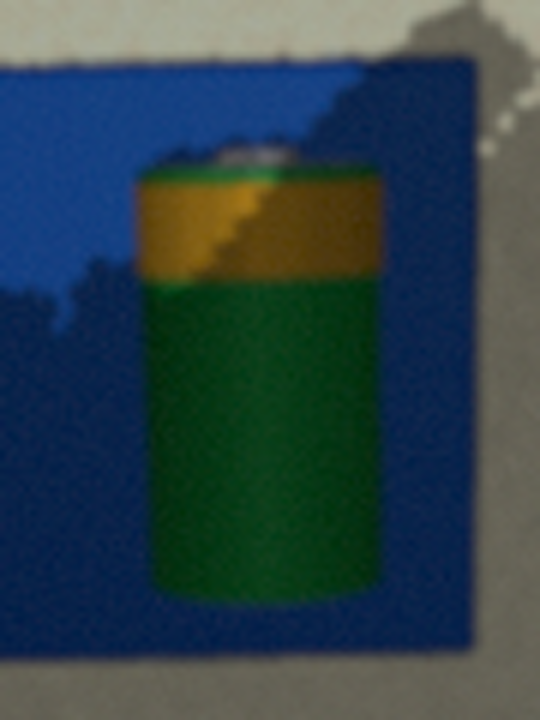

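Run:
```python
from h import *
c=cam("scene"); P=cloud(c)
q=P[235:285,495:530].reshape(-1,3); q=q[(q[:,2]>.03)&(q[:,2]<.2)]; print("bottle",np.median(q,0),q.min(0),q.max(0))
Rt=down(67.9,-20); ctr=np.array([.576,.2092,.036]); tcp=ctr+Rt.apply([0,0,.005]); print("tcp",tcp, "cam",tcp+Rt.apply([.08,0,-.148]))
up=tcp+[0,0,.07]
delta(up,Rt); print("then down in tool:",Rt.inv().apply(tcp-up)*1000)
```

```text
bottle [0.62389861 0.40581367 0.08859269] [0.58283493 0.38390732 0.0300628 ] [0.63891407 0.44331811 0.14421507]
tcp [0.57535662 0.20761554 0.03130154] cam [0.62268352 0.32416765 0.14301443]
t 3.3833 shift mm (tool) [ 46.6  -1.4 128.2] rotvec deg [ -0.15 -19.98  -0.89] F [ 0.08 -0.43 -0.96]
then down in tool: [ 2.39414100e+01 -9.71445147e-15  6.57784835e+01]
```

```bash
python3 -m pendant '[{"rx":0,"ry":0,"rz":0,"tx":11.6,"ty":-0.4,"tz":32,"jaw":60},{"rx":0,"ry":0,"rz":0,"tx":11.6,"ty":-0.3,"tz":32,"jaw":60},{"rx":0,"ry":0,"rz":0,"tx":11.6,"ty":-0.3,"tz":32,"jaw":60},{"rx":0,"ry":0,"rz":0,"tx":11.6,"ty":-0.3,"tz":32,"jaw":60},{"rx":0,"ry":-5,"rz":-0.2,"tx":0,"ty":0,"tz":0,"jaw":60},{"rx":0,"ry":-5,"rz":-0.2,"tx":0,"ty":0,"tz":0,"jaw":60},{"rx":0,"ry":-5,"rz":-0.2,"tx":0,"ty":0,"tz":0,"jaw":60},{"rx":0,"ry":-5,"rz":-0.3,"tx":0,"ty":0,"tz":0,"jaw":60},{"rx":0,"ry":0,"rz":0,"tx":0,"ty":0,"tz":0,"jaw":60},{"rx":0,"ry":0,"rz":0,"tx":0,"ty":0,"tz":0,"jaw":60}]'
python3 - <<'E'
from h import *
Rt=down(67.9,-20); ctr=np.array([.576,.2092,.036]); tcp=ctr+Rt.apply([0,0,.005])
delta(tcp,Rt)
c=cam("wrist"); cv2.imwrite("pics/w4.png",c["img"][:,:,::-1])
E
```

```text
time_s: 4.22
tool_pos: [0.575, 0.2087, 0.1006]
tool_rot: [-179.7, 19.9, 68.1]
force: [0.1, 0.1, 0.7]
grip_width: 0.0601
t 4.2167 shift mm (tool) [22.8  1.  65.5] rotvec deg [-0.21 -0.08  0.16] F [0.06 0.05 0.68]
```

View pics/w4.png

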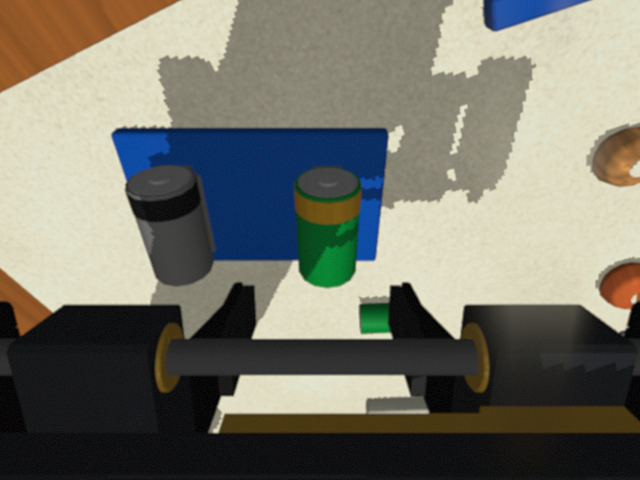

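The cell sits centred between the fingers (col 327 against finger midpoint about 322). Descending.

```bash
python3 -m pendant '[{"rx":0,"ry":0,"rz":0,"tx":5.7,"ty":0.3,"tz":16.4,"jaw":60},{"rx":0,"ry":0,"rz":0,"tx":5.7,"ty":0.3,"tz":16.4,"jaw":60},{"rx":0,"ry":0,"rz":0,"tx":5.7,"ty":0.2,"tz":16.4,"jaw":60},{"rx":0,"ry":0,"rz":0,"tx":5.7,"ty":0.2,"tz":16.3,"jaw":60},{"rx":0,"ry":0,"rz":0,"tx":0,"ty":0,"tz":0,"jaw":60},{"rx":0,"ry":0,"rz":0,"tx":0,"ty":0,"tz":0,"jaw":60}]' 8
python3 - <<'E'
from h import *
Rt=down(67.9,-20); ctr=np.array([.576,.2092,.036]); tcp=ctr+Rt.apply([0,0,.005])
delta(tcp,Rt)
E
```

```text
time_s: 4.77
tool_pos: [0.5754, 0.2048, 0.032]
tool_rot: [-179.8, 20.1, 67.9]
force: [-0.4, 1.5, 0.3]
grip_width: 0.0601
t 4.7667 shift mm (tool) [ 2.7 -1.1 -0.3] rotvec deg [-0.22  0.06 -0.02] F [-0.37  1.48  0.33]
```

```bash
python3 -m pendant '[{"rx":0,"ry":0,"rz":0,"tx":0,"ty":0,"tz":0,"jaw":44},{"rx":0,"ry":0,"rz":0,"tx":0,"ty":0,"tz":0,"jaw":40},{"rx":0,"ry":0,"rz":0,"tx":0,"ty":0,"tz":0,"jaw":37},{"rx":0,"ry":0,"rz":0,"tx":0,"ty":0,"tz":0,"jaw":30},{"rx":0,"ry":0,"rz":0,"tx":0,"ty":0,"tz":0,"jaw":25},{"rx":0,"ry":0,"rz":0,"tx":0,"ty":0,"tz":0,"jaw":25},{"rx":0,"ry":0,"rz":0,"tx":0,"ty":0,"tz":0,"jaw":25},{"rx":0,"ry":0,"rz":0,"tx":0,"ty":0,"tz":0,"jaw":25}]' 8
```

```text
time_s: 5.43
tool_pos: [0.5769, 0.2063, 0.0328]
tool_rot: [-180.0, 19.9, 67.9]
force: [3.5, -0.2, 2.7]
grip_width: 0.0337
```

```bash
python3 -m pendant '[{"rx":0,"ry":0,"rz":0,"tx":0,"ty":0,"tz":0,"jaw":25},{"rx":0,"ry":0,"rz":0,"tx":0,"ty":0,"tz":0,"jaw":25},{"rx":0,"ry":0,"rz":0,"tx":-1.7,"ty":0,"tz":-4.7,"jaw":25},{"rx":0,"ry":0,"rz":0,"tx":-3.4,"ty":0,"tz":-9.4,"jaw":25},{"rx":0,"ry":0,"rz":0,"tx":-6.8,"ty":0,"tz":-18.8,"jaw":25},{"rx":0,"ry":0,"rz":0,"tx":-6.8,"ty":0,"tz":-18.8,"jaw":25},{"rx":0,"ry":0,"rz":0,"tx":-6.8,"ty":0,"tz":-18.8,"jaw":25},{"rx":0,"ry":0,"rz":0,"tx":-6.8,"ty":0,"tz":-18.8,"jaw":25},{"rx":0,"ry":0,"rz":0,"tx":0,"ty":0,"tz":0,"jaw":25},{"rx":0,"ry":0,"rz":0,"tx":0,"ty":0,"tz":0,"jaw":25}]' 35
python3 - <<'E'
from h import *
np.set_printoptions(suppress=True)
for i in range(3): p,R,o=pose(); print(p.round(4),o["tool_rot"].round(2)); c=cam("wrist")
cv2.imwrite("pics/w5.png",c["img"][:,:,::-1]); np.savez("w5.npz",**c)
E
```

```text
time_s: 6.27
tool_pos: [0.5753, 0.2076, 0.1279]
tool_rot: [-179.8, 19.9, 68.0]
force: [-0.2, 0.4, -1.9]
grip_width: 0.0333
[0.5753 0.2076 0.1279] [-179.79   19.93   68.02]
[0.5749 0.2069 0.1266] [-179.72   20.03   68.04]
[0.5747 0.2065 0.1258] [-179.68   20.09   68.05]
```

View pics/w5.png

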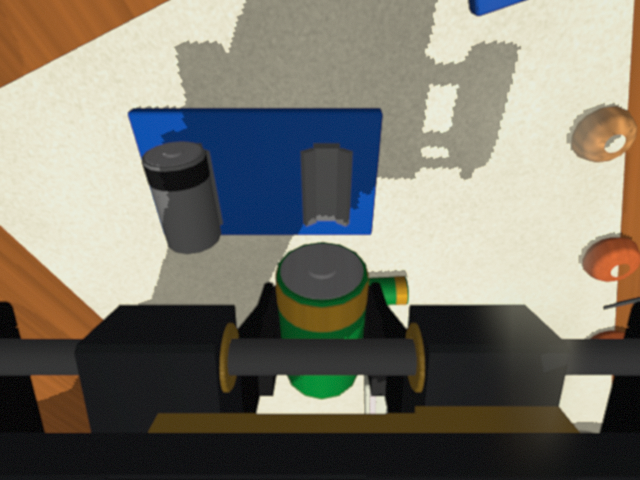

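Cell held cleanly; the nub end is at (322,270), rack slot empty, spent cell still in place. Next: the cell's pose in the hand.

```bash
cat > held.py <<'E'
from h import *
def held(c,p,R):
    P=cloud(c); hsv=cv2.cvtColor(c["img"],cv2.COLOR_RGB2HSV)
    Rr,C=np.indices((480,640))
    T=R.inv().apply((P.reshape(-1,3)-p)).reshape(P.shape)*1000
    near=(c["range_z"]>0)&(np.abs(T[...,1])<16)&(np.abs(T[...,0])<50)&(T[...,2]>-45)&(T[...,2]<30)&(Rr<330)
    f=near&(hsv[...,1]<90)
    k,l,s,_=cv2.connectedComponentsWithStats(f.astype(np.uint8)); f=l==1+np.argmax(s[1:,4])
    q=T[f]; ctr=np.median(q,0)
    for _ in range(4):
        U=np.linalg.svd(q-q.mean(0),full_matrices=False)[2][2]; U*=np.sign(U[0]); d=(q-q.mean(0))@U; q=q[abs(d-np.median(d))<1.2]
    px=np.argwhere(f); 
    print("face n",len(q),"normal in tool",U.round(3),"elev deg",np.degrees(np.arctan2(-U[2],U[0])).round(2),"mean",q.mean(0).round(1),"pix",px.min(0),px.max(0))
    (cu,cv),ax,an=cv2.fitEllipse(max(cv2.findContours(f.astype(np.uint8),0,1)[0],key=cv2.contourArea)); print("ellipse",cu,cv,ax,an)
    return U,q,(cu,cv),T
E
python3 - <<'E'
from held import *
c=dict(np.load("w5.npz")); p,R,o=pose()
U,q,e,T=held(c,p,R)
# ray through ellipse centre onto face plane
o_,d=ray(c,*e); o_=R.inv().apply(o_-p)*1000; d=R.inv().apply(d)
m=q.mean(0); s=((m-o_)@U)/(d@U); E=o_+s*d; print("face centre(tool)",E.round(1),"cell ctr with normal",(E-28*U).round(1))
a=np.radians(20);V=np.array([np.cos(a),0,-np.sin(a)]);print("with 20deg",(E-28*V).round(1))
E
```

```text
face n 3284 normal in tool [ 0.943  0.    -0.333] elev deg 19.45 mean [ 27.9  -1.5 -15. ] pix [242 281] [299 368]
ellipse 322.4737854003906 270.4179382324219 (56.29654312133789, 84.9654312133789) 90.5143051147461
face centre(tool) [ 27.9  -1.4 -15.1] cell ctr with normal [ 1.5 -1.4 -5.8]
with 20deg [ 1.6 -1.4 -5.5]
```

```bash
cat > plan.py <<'E'
from h import *
YAW=72.15; U0=91.8; N0=-548.2; H=np.array([1.5,-1.4,-5.7]); EL=19.7
def target(x,z,elev,y=0.):
    a=np.radians(YAW);u=np.array([np.cos(a),np.sin(a),0]);n=np.array([-u[1],u[0],0])
    w=(u*(U0+x)+n*(N0+y)+np.array([0,0,z]))
    Rt=down(YAW,elev-EL); return (w-Rt.apply(H))/1000,Rt
def cellpose():
    p,R,o=pose(); w=(p*1000+R.apply(H)); a=np.radians(YAW)
    e=np.radians(EL); ax=R.apply([np.cos(e),0,-np.sin(e)])
    print("cell x %.1f y %.1f z %.1f elev %.1f yaw %.1f"%(w[0]*np.cos(a)+w[1]*np.sin(a)-U0,-w[0]*np.sin(a)+w[1]*np.cos(a)-N0,w[2],np.degrees(np.arcsin(ax[2])),np.degrees(np.arctan2(ax[1],ax[0]))),"F log",(Ro.from_euler("z",-YAW,degrees=True).apply(o["force"])).round(1),"t",round(o["time_s"],2))
E
python3 - <<'E'
from plan import *
t,Rt=target(40,115,30); print(t); delta(t,Rt); cellpose()
E
```

```text
[ 0.56340366 -0.04344596  0.10912365]
t 6.4167 shift mm (tool) [-215.8   83.5   96.1] rotvec deg [-0.68 30.4  -4.23] F [-0.21 -0.31 -1.74]
cell x 284.2 y 65.5 z 130.4 elev -0.4 yaw 67.9 F log [-0.4  0.1 -1.7] t 6.42
```

```bash
python3 -m pendant '[{"rx":0,"ry":5,"rz":-0.7,"tx":0,"ty":0,"tz":0,"jaw":25},{"rx":0,"ry":5,"rz":-0.7,"tx":0,"ty":0,"tz":0,"jaw":25},{"rx":0,"ry":5,"rz":-0.7,"tx":0,"ty":0,"tz":0,"jaw":25},{"rx":0,"ry":5,"rz":-0.7,"tx":0,"ty":0,"tz":0,"jaw":25},{"rx":0,"ry":5,"rz":-0.7,"tx":0,"ty":0,"tz":0,"jaw":25},{"rx":-0.7,"ry":5.4,"rz":-0.7,"tx":0,"ty":0,"tz":0,"jaw":25},{"rx":0,"ry":0,"rz":0,"tx":0,"ty":0,"tz":0,"jaw":25}]'
python3 - <<'E'
from plan import *
t,Rt=target(40,115,30); print(t); delta(t,Rt); cellpose()
E
```

```text
time_s: 7.0
tool_pos: [0.5745, 0.2, 0.1243]
tool_rot: [-180.0, -10.2, 71.5]
force: [-0.2, -1.9, -2.5]
grip_width: 0.0333
[ 0.56340366 -0.04344596  0.10912365]
t 7.0 shift mm (tool) [-233.4   66.7  -26.6] rotvec deg [ 0.1   0.09 -0.61] F [-0.15 -1.92 -2.53]
cell x 275.2 y 64.1 z 130.2 elev 29.9 yaw 71.5 F log [-1.9 -0.4 -2.5] t 7.0
```

```bash
python3 -m pendant '[{"rx":0,"ry":0,"rz":-0.6,"tx":-15,"ty":4.3,"tz":-1.7,"jaw":25},{"rx":0,"ry":0,"rz":0,"tx":-31,"ty":8.9,"tz":-3.6,"jaw":25},{"rx":0,"ry":0,"rz":0,"tx":-31,"ty":8.9,"tz":-3.6,"jaw":25},{"rx":0,"ry":0,"rz":0,"tx":-31,"ty":8.9,"tz":-3.6,"jaw":25},{"rx":0,"ry":0,"rz":0,"tx":-31,"ty":8.9,"tz":-3.5,"jaw":25},{"rx":0,"ry":0,"rz":0,"tx":-31,"ty":8.9,"tz":-3.5,"jaw":25},{"rx":0,"ry":0,"rz":0,"tx":-31,"ty":8.9,"tz":-3.5,"jaw":25},{"rx":0,"ry":0,"rz":0,"tx":-20,"ty":5.7,"tz":-2.2,"jaw":25},{"rx":0,"ry":0,"rz":0,"tx":-12.4,"ty":3.3,"tz":-1.4,"jaw":25},{"rx":0,"ry":0,"rz":0,"tx":0,"ty":0,"tz":0,"jaw":25},{"rx":0,"ry":0,"rz":0,"tx":0,"ty":0,"tz":0,"jaw":25},{"rx":0,"ry":0,"rz":0,"tx":0,"ty":0,"tz":0,"jaw":25}]'
python3 - <<'E'
from plan import *
from held import held
t,Rt=target(40,115,30); delta(t,Rt); cellpose()
p,R,o=pose(); c=cam("wrist"); cv2.imwrite("pics/w6.png",c["img"][:,:,::-1]); np.savez("w6.npz",**c)
held(c,p,R); print(env.get_obs()["tool_pos"],p)
E
```

```text
time_s: 8.0
tool_pos: [0.5691, -0.0339, 0.1114]
tool_rot: [179.8, -10.5, 72.8]
force: [0.2, 0.5, -1.4]
grip_width: 0.0337
t 8.0 shift mm (tool) [-11.   -2.7   0.2] rotvec deg [ 0.1  -0.19  0.61] F [ 0.19  0.5  -1.44]
cell x 50.8 y -2.5 z 117.2 elev 30.2 yaw 72.9 F log [ 0.5 -0.  -1.4] t 8.0
face n 3227 normal in tool [ 0.943 -0.001 -0.334] elev deg 19.49 mean [ 27.9  -1.5 -14.7] pix [242 281] [299 363]
ellipse 321.53729248046875 270.6624450683594 (56.48486328125, 81.68205261230469) 89.99085998535156
[ 0.56918996 -0.03388871  0.11150798] [ 0.56913647 -0.03392728  0.11137291]
```

View pics/w6.png

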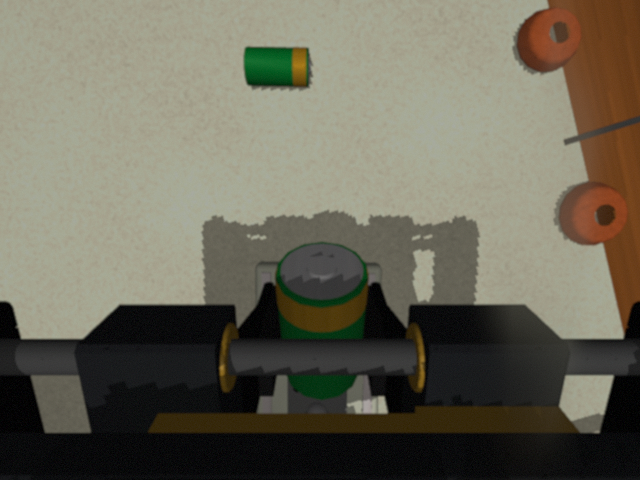

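The logger's front edge spans cols 257–382 (midpoint 319.5) with the cell at 321.5, so a small sideways correction is needed. First I'll check the insertion path geometry.

```bash
cat > geo.py <<'E'
import numpy as np
def geo(x,z,el):
    t=np.radians(el);c,s=np.cos(t),np.sin(t)
    B=lambda a,b:np.array([x+a*c-b*s,z+a*s+b*c])
    press=(36+s*(48-z))/c-28.5-x if True else 0
    press=max(press,-99)
    # copper clearance: corner (30,50) & face: outline of can+nub profile
    pts=[B(a,-17) for a in np.linspace(-30,28,300)]+[B(28,b) for b in np.linspace(-17,-5.5,60)]+[B(a,-5.5) for a in (28,29,30)]+[B(30,b) for b in np.linspace(-5.5,5.5,30)]
    pts=np.array(pts)
    dx=np.maximum(np.maximum(30-pts[:,0],pts[:,0]-36),0);dz=np.maximum(pts[:,1]-50,0)
    cop=np.hypot(dx,dz).min()
    inside=((pts[:,0]>30)&(pts[:,0]<36)&(pts[:,1]<50)).any()
    top=np.array([B(a,17) for a in np.linspace(-30,28,300)]+[B(-30,b) for b in np.linspace(-17,17,60)])
    dx=np.maximum(top[:,0]+26,0);dz=np.maximum(75-top[:,1],0)-0
    hood=np.hypot(dx,np.where(top[:,1]>78,0,dz)).min()
    rail=(z-30*s)-(48-24.04*(1-np.sqrt(.5+.5*c*c)))
    return round(press,1),round(cop,1),bool(inside),round(hood,1),round(rail,1)
E
python3 - <<'E'
from geo import geo
for p in [(40,115,30),(30,90,30),(20,78,30),(14,70,30),(12,67,30),(10,65,30),(8,64,30),(5,63.5,30),(0,63,30),(-3.3,63,30),(-4,63,30)]: print(p,geo(*p))
print()
for el in (30,25,20,15,10,5,0):
  for press in (8.5,9.5):
    import numpy as np
    t=np.radians(el); z=48+30*np.sin(t)-24*(1-np.sqrt(.5+.5*np.cos(t)**2))+1
    x=(36+np.sin(t)*(48-z))/np.cos(t)-28.5-press
    print(el,round(x,1),round(z,1),geo(x,z,el))
E
```

```text
(40, 115, 30) (np.float64(-65.6), np.float64(36.1), False, np.float64(31.5), np.float64(53.6))
(30, 90, 30) (np.float64(-41.2), np.float64(17.6), False, np.float64(21.5), np.float64(28.6))
(20, 78, 30) (np.float64(-24.3), np.float64(12.2), False, np.float64(11.5), np.float64(16.6))
(14, 70, 30) (np.float64(-13.6), np.float64(8.3), False, np.float64(7.6), np.float64(8.6))
(12, 67, 30) (np.float64(-9.9), np.float64(6.7), False, np.float64(8.9), np.float64(5.6))
(10, 65, 30) (np.float64(-6.7), np.float64(6.0), False, np.float64(9.7), np.float64(3.6))
(8, 64, 30) (np.float64(-4.2), np.float64(6.1), False, np.float64(9.5), np.float64(2.6))
(5, 63.5, 30) (np.float64(-0.9), np.float64(7.2), False, np.float64(8.5), np.float64(2.1))
(0, 63, 30) (np.float64(4.4), np.float64(9.3), False, np.float64(6.4), np.float64(1.6))
(-3.3, 63, 30) (np.float64(7.7), np.float64(10.9), False, np.float64(4.7), np.float64(1.6))
(-4, 63, 30) (np.float64(8.4), np.float64(11.3), False, np.float64(4.4), np.float64(1.6))

30 -3.8 62.4 (np.float64(8.5), np.float64(10.7), False, np.float64(5.0), np.float64(1.0))
30 -4
[... 448 characters left out ...]
 56.4 (np.float64(8.5), np.float64(0.5), False, np.float64(7.2), np.float64(1.0))
15 -3.0 56.4 (np.float64(9.5), np.float64(1.5), False, np.float64(7.0), np.float64(1.0))
10 -1.5 54.0 (np.float64(8.5), np.float64(1.0), False, np.float64(7.9), np.float64(1.0))
10 -2.5 54.0 (np.float64(9.5), np.float64(2.0), False, np.float64(7.7), np.float64(1.0))
5 -1.2 51.6 (np.float64(8.5), np.float64(0.8), False, np.float64(8.5), np.float64(1.0))
5 -2.2 51.6 (np.float64(9.5), np.float64(1.8), False, np.float64(8.4), np.float64(1.0))
0 -1.0 49.0 (np.float64(8.5), np.float64(1.0), False, np.float64(9.0), np.float64(1.0))
0 -2.0 49.0 (np.float64(9.5), np.float64(2.0), False, np.float64(9.0), np.float64(1.0))
```

Run:
```python
from plan import *
t,Rt=target(20,80,30); delta(t,Rt); cellpose()
```

```text
t 8.05 shift mm (tool) [-37.1  -3.1  31.1] rotvec deg [ 0.12 -0.18  0.65] F [ 0.36  0.35 -2.01]
cell x 50.8 y -2.5 z 117.4 elev 30.2 yaw 72.9 F log [ 0.4 -0.2 -2. ] t 8.05
```

```bash
python3 -m pendant '[{"rx":0,"ry":0,"rz":0,"tx":-9.3,"ty":-0.8,"tz":7.8,"jaw":25},{"rx":0,"ry":0,"rz":0,"tx":-9.3,"ty":-0.8,"tz":7.8,"jaw":25},{"rx":0,"ry":0,"rz":0,"tx":-9.3,"ty":-0.8,"tz":7.8,"jaw":25},{"rx":0,"ry":0,"rz":0.6,"tx":-9.3,"ty":-0.8,"tz":7.7,"jaw":25},{"rx":0,"ry":0,"rz":0,"tx":0,"ty":0,"tz":0,"jaw":25},{"rx":0,"ry":0,"rz":0,"tx":0,"ty":0,"tz":0,"jaw":25}]'
python3 - <<'E'
from plan import *
c=cam("wrist"); cv2.imwrite("pics/w7.png",c["img"][:,:,::-1]); np.savez("w7.npz",**c)
for n in("scene","top"):
    c=cam(n); b=(220,180,340,270) if n=="scene" else (310,220,420,300); crop(c,f"pics/{n}7.png",*b,6)
t,Rt=target(12,67,30); delta(t,Rt); cellpose()
E
```

```text
time_s: 8.55
tool_pos: [0.556, -0.0665, 0.0729]
tool_rot: [180.0, -10.4, 71.8]
force: [-0.2, 0.6, -1.0]
grip_width: 0.033
t 8.7 shift mm (tool) [-7.8 -1.1 12.2] rotvec deg [ 0.25 -0.16 -0.14] F [-0.88  0.41 -1.78]
cell x 17.4 y -1.1 z 80.4 elev 30.2 yaw 72.1 F log [ 0.1  1.  -1.8] t 8.7
```

View pics/w7.png

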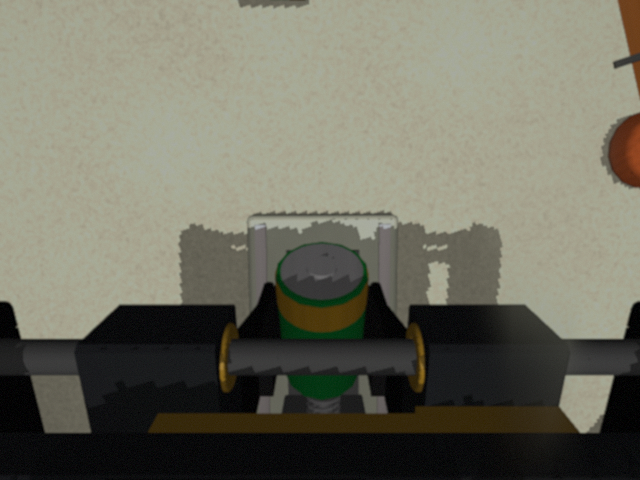

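View pics/scene7.png

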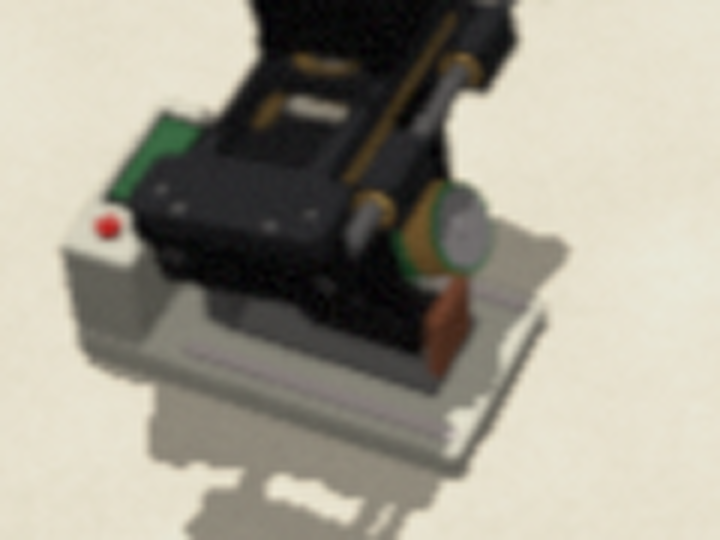

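The slab front edge runs from col 249 to 397 at row 215 with the cell at col 322. The nub is above the copper and the hood is still clear. Measuring the lateral offset directly.

```bash
cat > lat.py <<'E'
from plan import *
from held import held
def lat(c,rows):
    p,R,o=pose(); P=cloud(c); z=P[...,2]
    a=np.radians(YAW)
    L=[]; 
    for v in rows:
        m=(z[v]>.010)&(z[v]<.024)&(c["range_z"][v]>0); us=np.where(m)[0]; us=us[(us>200)&(us<450)]
        if len(us)<20: continue
        l=onz(c,us[0]-.5,v,.016);r=onz(c,us[-1]+.5,v,.016)
        L.append((l[:2],r[:2]))
    L=np.array(L)
    for j in(0,1):
        f=cv2.fitLine(L[:,j].astype(np.float32),cv2.DIST_HUBER,0,.01,.01).ravel(); print("edge yaw",np.degrees(np.arctan2(f[1],f[0]))%180)
    mid=L.mean((0,1))*1000; n=np.array([-np.sin(a),np.cos(a)]); print("slab mid n",mid@n,"width",np.linalg.norm((L[:,1]-L[:,0]).mean(0)@n)*1000)
    U,q,e,T=held(c,p,R)
    o_,d=ray(c,*e); o_=R.inv().apply(o_-p)*1000; d=R.inv().apply(d); m=q.mean(0); s=((m-o_)@U)/(d@U); E=o_+s*d; C=E-28*U
    w=p*1000+R.apply(C); print("cell ctr tool",C.round(1),"cell n",w[:2]@n, "=> y rel slab", w[:2]@n-mid@n)
E
python3 - <<'E'
from lat import *
lat(dict(np.load("w7.npz")),range(218,262,2))
E
```

```text
edge yaw 72.33636
edge yaw 71.30326
slab mid n -548.3981491415369 width 82.86212668922602
face n 3171 normal in tool [ 0.942  0.003 -0.334] elev deg 19.54 mean [ 26.   -2.2 -13.5] pix [242 284] [299 363]
ellipse 322.1900634765625 270.72802734375 (56.673492431640625, 79.81477355957031) 89.75850677490234
cell ctr tool [-0.4 -2.4 -4.2] cell n -548.2773064826196 => y rel slab 0.12084265891735413
```

```bash
python3 -m pendant '[{"rx":0,"ry":0,"rz":0,"tx":0,"ty":0,"tz":0,"jaw":25},{"rx":0,"ry":0,"rz":0,"tx":0,"ty":0,"tz":0,"jaw":25}]'
python3 - <<'E'
from lat import *
for i in range(3):
    cellpose(); 
    p,R,o=pose(); c=cam("wrist")
lat(c,range(218,262,2))
t,Rt=target(12,67,30); delta(t,Rt); cellpose()
E
```

```text
time_s: 8.87
tool_pos: [0.5575, -0.0653, 0.0745]
tool_rot: [179.8, -10.4, 72.0]
force: [0.6, -0.3, -1.3]
grip_width: 0.0336
cell x 17.4 y -1.0 z 80.4 elev 30.1 yaw 72.1 F log [-0.1 -0.7 -1.3] t 8.87
cell x 17.3 y -0.9 z 80.3 elev 30.1 yaw 72.1 F log [ 0.4  0.2 -1.7] t 8.92
cell x 17.2 y -0.9 z 80.2 elev 30.1 yaw 72.1 F log [-0.4 -0.5 -1.2] t 8.97
edge yaw 70.67856
edge yaw 73.22086
slab mid n -548.3921114721192 width 82.66974221759313
face n 3217 normal in tool [ 0.942  0.001 -0.336] elev deg 19.61 mean [ 28.   -1.5 -14.9] pix [242 281] [299 363]
ellipse 321.56011962890625 270.7530822753906 (56.48166275024414, 81.46076965332031) 89.73446655273438
cell ctr tool [ 1.6 -1.6 -5.5] cell n -548.8508527919902 => y rel slab -0.45874131987102373
t 9.0167 shift mm (tool) [-7.4 -0.9 12. ] rotvec deg [ 0.22 -0.13 -0.14] F [ 0.26 -0.53 -1.62]
cell x 17.1 y -0.8 z 80.1 elev 30.1 yaw 72.1 F log [-0.4 -0.4 -1.6] t 9.02
```

```bash
python3 -m pendant '[{"rx":0,"ry":0,"rz":0,"tx":-2.4,"ty":-0.2,"tz":4,"jaw":25},{"rx":0,"ry":0,"rz":0,"tx":-2.4,"ty":-0.2,"tz":4,"jaw":25},{"rx":0,"ry":0,"rz":0,"tx":-2.4,"ty":-0.2,"tz":4,"jaw":25},{"rx":0,"ry":0,"rz":0,"tx":0,"ty":0,"tz":0,"jaw":25},{"rx":0,"ry":0,"rz":0,"tx":0,"ty":0,"tz":0,"jaw":25},{"rx":0,"ry":0,"rz":0,"tx":0,"ty":0,"tz":0,"jaw":25}]'
python3 - <<'E'
from lat import *
cellpose(); c=cam("wrist"); cv2.imwrite("pics/w8.png",c["img"][:,:,::-1]); 
lat(c,range(210,262,2))
c=cam("scene");crop(c,"pics/scene8.png",220,180,340,270,6)
t,Rt=target(8,64,30); delta(t,Rt); cellpose()
E
```

```text
time_s: 9.52
tool_pos: [0.5549, -0.0701, 0.0608]
tool_rot: [179.8, -10.4, 72.0]
force: [0.8, 0.7, -1.9]
grip_width: 0.033
cell x 12.0 y -0.1 z 66.7 elev 30.1 yaw 72.0 F log [ 0.9 -0.6 -1.9] t 9.52
edge yaw 72.36257
edge yaw 71.97788
slab mid n -548.3958881940894 width 82.70639381770953
face n 3199 normal in tool [ 0.942 -0.    -0.336] elev deg 19.65 mean [ 27.8  -1.6 -14.7] pix [242 282] [299 363]
ellipse 321.6949462890625 270.8331298828125 (56.32489013671875, 81.18119049072266) 89.6696548461914
cell ctr tool [ 1.4 -1.6 -5.3] cell n -548.159523095326 => y rel slab 0.23636509876337186
t 9.6167 shift mm (tool) [-4.6 -0.3  2.1] rotvec deg [ 0.22 -0.14 -0.16] F [ 0.16  0.15 -1.45]
cell x 12.2 y -0.3 z 67.0 elev 30.1 yaw 72.1 F log [ 0.2 -0.1 -1.5] t 9.62
```

View pics/scene8.png

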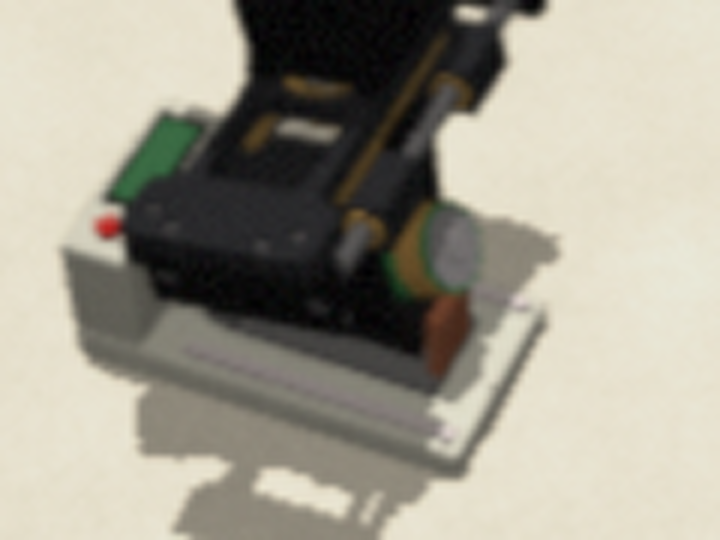

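```bash
python3 -m pendant '[{"rx":0,"ry":0,"rz":0,"tx":-2.3,"ty":0,"tz":1,"jaw":25},{"rx":0,"ry":0,"rz":0,"tx":-2.3,"ty":0,"tz":1,"jaw":25},{"rx":0,"ry":0,"rz":0,"tx":0,"ty":0,"tz":0,"jaw":25},{"rx":0,"ry":0,"rz":0,"tx":0,"ty":0,"tz":0,"jaw":25},{"rx":0,"ry":0,"rz":0,"tx":0,"ty":0,"tz":0,"jaw":25}]'; python3 -c "
from plan import *
cellpose()"
python3 -m pendant '[{"rx":0,"ry":0,"rz":0,"tx":-0.5,"ty":0,"tz":-0.1,"jaw":25},{"rx":0,"ry":0,"rz":0,"tx":-0.5,"ty":0,"tz":-0.1,"jaw":25},{"rx":0,"ry":0,"rz":0,"tx":-0.5,"ty":0,"tz":-0.1,"jaw":25},{"rx":0,"ry":0,"rz":0,"tx":0,"ty":0,"tz":0,"jaw":25}]'; python3 -c "
from plan import *
cellpose()"
```

```text
time_s: 10.03
tool_pos: [0.5537, -0.0741, 0.0581]
tool_rot: [179.8, -10.4, 72.0]
force: [-0.5, -0.2, -1.9]
grip_width: 0.0333
cell x 7.8 y -0.1 z 64.0 elev 30.1 yaw 72.0 F log [-0.4  0.4 -1.9] t 10.03
time_s: 10.37
tool_pos: [0.5532, -0.0757, 0.0582]
tool_rot: [179.8, -10.4, 72.0]
force: [-0.4, 0.8, -0.5]
grip_width: 0.0332
cell x 6.2 y -0.2 z 64.1 elev 30.1 yaw 72.0 F log [ 0.7  0.6 -0.5] t 10.37
```

```bash
python3 -m pendant '[{"rx":0,"ry":0,"rz":0,"tx":-0.5,"ty":0,"tz":-0.1,"jaw":25},{"rx":0,"ry":0,"rz":0,"tx":-0.5,"ty":0,"tz":-0.1,"jaw":25},{"rx":0,"ry":0,"rz":0,"tx":0,"ty":0,"tz":0,"jaw":25},{"rx":0,"ry":0,"rz":0,"tx":0,"ty":0,"tz":0,"jaw":25}]'; python3 -c "
from plan import *
cellpose()"
python3 -m pendant '[{"rx":0,"ry":0,"rz":0,"tx":-0.5,"ty":0,"tz":-0.1,"jaw":25},{"rx":0,"ry":0,"rz":0,"tx":-0.5,"ty":0,"tz":-0.1,"jaw":25},{"rx":0,"ry":0,"rz":0,"tx":0,"ty":0,"tz":0,"jaw":25},{"rx":0,"ry":0,"rz":0,"tx":0,"ty":0,"tz":0,"jaw":25}]'; python3 -c "
from plan import *
cellpose()"
```

```text
time_s: 10.7
tool_pos: [0.5529, -0.0766, 0.0582]
tool_rot: [179.8, -10.4, 72.0]
force: [-0.1, 0.3, -2.2]
grip_width: 0.0332
cell x 5.2 y -0.1 z 64.0 elev 30.1 yaw 72.0 F log [ 0.2  0.2 -2.2] t 10.7
time_s: 11.03
tool_pos: [0.5527, -0.0771, 0.0582]
tool_rot: [179.8, -10.5, 72.0]
force: [-0.2, 1.3, -2.5]
grip_width: 0.033
cell x 4.6 y -0.1 z 64.1 elev 30.2 yaw 72.1 F log [ 1.2  0.6 -2.5] t 11.03
```

```bash
python3 -m pendant '[{"rx":0,"ry":0,"rz":0,"tx":-0.5,"ty":0,"tz":-0.1,"jaw":25},{"rx":0,"ry":0,"rz":0,"tx":-0.5,"ty":0,"tz":-0.1,"jaw":25},{"rx":0,"ry":0,"rz":0,"tx":0,"ty":0,"tz":0,"jaw":25},{"rx":0,"ry":0,"rz":0,"tx":0,"ty":0,"tz":0,"jaw":25}]'; python3 -c "
from plan import *
cellpose()"
python3 -m pendant '[{"rx":0,"ry":0,"rz":0,"tx":-0.5,"ty":0,"tz":-0.1,"jaw":25},{"rx":0,"ry":0,"rz":0,"tx":-0.5,"ty":0,"tz":-0.1,"jaw":25},{"rx":0,"ry":0,"rz":0,"tx":0,"ty":0,"tz":0,"jaw":25},{"rx":0,"ry":0,"rz":0,"tx":0,"ty":0,"tz":0,"jaw":25}]'; python3 -c "
from plan import *
cellpose()"
```

```text
time_s: 11.37
tool_pos: [0.5524, -0.0778, 0.0583]
tool_rot: [179.8, -10.5, 72.0]
force: [1.6, 4.1, -1.5]
grip_width: 0.0331
cell x 3.9 y -0.0 z 64.2 elev 30.2 yaw 72.1 F log [ 4.4 -0.2 -1.5] t 11.37
time_s: 11.7
tool_pos: [0.552, -0.0791, 0.0583]
tool_rot: [179.8, -10.5, 72.0]
force: [2.4, 4.2, 0.0]
grip_width: 0.0332
cell x 2.5 y -0.1 z 64.2 elev 30.2 yaw 72.1 F log [ 4.7 -1.   0. ] t 11.7
```

```bash
python3 -m pendant '[{"rx":0,"ry":0,"rz":0,"tx":-0.5,"ty":0,"tz":-0.1,"jaw":25},{"rx":0,"ry":0,"rz":0,"tx":-0.5,"ty":0,"tz":-0.1,"jaw":25},{"rx":0,"ry":0,"rz":0,"tx":0,"ty":0,"tz":0,"jaw":25},{"rx":0,"ry":0,"rz":0,"tx":0,"ty":0,"tz":0,"jaw":25}]'; python3 -c "
from plan import *
cellpose()"
python3 -m pendant '[{"rx":0,"ry":0,"rz":0,"tx":-0.5,"ty":0,"tz":-0.1,"jaw":25},{"rx":0,"ry":0,"rz":0,"tx":-0.5,"ty":0,"tz":-0.1,"jaw":25},{"rx":0,"ry":0,"rz":0,"tx":0,"ty":0,"tz":0,"jaw":25},{"rx":0,"ry":0,"rz":0,"tx":0,"ty":0,"tz":0,"jaw":25}]'; python3 -c "
from plan import *
cellpose(); c=cam('wrist'); cellpose()"
```

```text
time_s: 12.03
tool_pos: [0.5517, -0.0802, 0.0583]
tool_rot: [179.8, -10.4, 72.0]
force: [1.7, 4.5, -1.2]
grip_width: 0.033
cell x 1.4 y -0.1 z 64.1 elev 30.1 yaw 72.1 F log [ 4.8 -0.3 -1.2] t 12.03
time_s: 12.37
tool_pos: [0.5514, -0.0811, 0.0583]
tool_rot: [179.8, -10.5, 72.0]
force: [1.6, 4.5, -1.2]
grip_width: 0.0333
cell x 0.5 y -0.1 z 64.2 elev 30.2 yaw 72.1 F log [ 4.8 -0.1 -1.2] t 12.37
cell x 0.5 y -0.1 z 64.2 elev 30.2 yaw 72.1 F log [ 5.   0.3 -1.4] t 12.42
```

Contact with the spring found at cell x ≈ 3.9, about 3–4 N; vision predicted 3.7, so they agree. Pushing on to about 9 mm.

```bash
python3 -m pendant '[{"rx":0,"ry":0,"rz":0,"tx":-0.8,"ty":0,"tz":0,"jaw":25},{"rx":0,"ry":0,"rz":0,"tx":-0.8,"ty":0,"tz":0,"jaw":25},{"rx":0,"ry":0,"rz":0,"tx":-0.8,"ty":0,"tz":0.1,"jaw":25},{"rx":0,"ry":0,"rz":0,"tx":-0.8,"ty":0,"tz":0.1,"jaw":25},{"rx":0,"ry":0,"rz":0,"tx":-0.8,"ty":0,"tz":0.1,"jaw":25},{"rx":0,"ry":0,"rz":0,"tx":-0.8,"ty":0,"tz":0.1,"jaw":25},{"rx":0,"ry":0,"rz":0,"tx":0,"ty":0,"tz":0,"jaw":25},{"rx":0,"ry":0,"rz":0,"tx":0,"ty":0,"tz":0,"jaw":25}]'
python3 - <<'E'
from lat import *
from geo import geo
cellpose(); c=cam('wrist'); cellpose(); lat(c,range(205,262,2)); print(geo(-4.2,63.2,30))
for s in [(-4.1,60.8,25),(-3.5,58.6,20),(-3.1,56.4,15),(-2.5,54,10),(-2.1,51.5,5),(-1.8,48.8,0)]:
    print(s,geo(*s)[:5]); delta(*target(*s))
E
```

```text
time_s: 13.08
tool_pos: [0.5504, -0.0842, 0.0577]
tool_rot: [179.8, -10.5, 72.0]
force: [1.0, 6.9, 2.6]
grip_width: 0.0332
cell x -2.8 y -0.1 z 63.6 elev 30.2 yaw 72.1 F log [6.9 1.1 2.6] t 13.08
cell x -2.8 y -0.2 z 63.6 elev 30.2 yaw 72.1 F log [ 7.2 -0.2  1.2] t 13.13
edge yaw 72.08266
edge yaw 73.356445
slab mid n -548.3850827454112 width 82.76249936524039
face n 3187 normal in tool [ 0.943 -0.001 -0.333] elev deg 19.44 mean [ 28.   -1.5 -14.8] pix [242 281] [298 363]
ellipse 321.6346130371094 270.4854736328125 (55.613677978515625, 81.52845764160156) 89.82897186279297
cell ctr tool [ 1.6 -1.5 -5.5] cell n -548.2148288370515 => y rel slab 0.17025390835965482
(np.float64(8.5), np.float64(11.5), False, np.float64(4.1), np.float64(1.8))
(-4.1, 60.8, 25) (np.float64(9.4), np.float64(7.2), False, np.float64(5.1), np.float64(1.2))
t 13.1333 shift mm (tool) [-2.3 -0.2  2.4] rotvec deg [ 0.21 -5.23 -0.12] F [2.39 6.78 1.17]
(-3.5, 58.6, 20) (np.float64(9.5), np.float64(2.6), False, np.float64(6.1), np.float64(1.1))
t 13.1333 shift mm (tool) [-2.5 -0.2  4.5] rotvec deg [  0.2  -10.23  -0.13] F [2.39 6.78 1.17]
(-3.1, 56.4, 15) (np.float64(9.6), np.float64(1.7), False, np.float64(6.9), np.float64(1.0))
t 13.1333 shift mm (tool) [-3.  -0.2  6.5] rotvec deg [  0.2  -15.23  -0.14] F [2.39 6.78 1.17]
(-2.5, 54, 10) (np.float64(9.5), np.float64(2.0), False, np.float64(7.8), np.float64(1.0))
t 13.1333 shift mm (tool) [-3.3 -0.2  8.7] rotvec deg [  0.19 -20.23  -0.15] F [2.39 6.78 1.17]
(-2.1, 51.5, 5) (np.float64(9.4), np.float64(1.7), False, np.float64(8.5), np.float64(0.9))
t 13.1333 shift mm (tool) [-3.8 -0.2 10.9] rotvec deg [  0.18 -25.23  -0.16] F [2.39 6.78 1.17]
(-1.8, 48.8, 0) (np.float64(9.3), np.float64(1.8), False, np.float64(9.2), np.float64(0.8))
t 13.1333 shift mm (tool) [-4.3 -0.2 13.3] rotvec deg [  0.18 -30.23  -0.17] F [2.39 6.78 1.17]
```

```bash
python3 -m pendant '[{"rx":0,"ry":-1.3,"rz":0,"tx":-0.7,"ty":0,"tz":0.6,"jaw":25},{"rx":0,"ry":-1.3,"rz":0,"tx":-0.7,"ty":0,"tz":0.6,"jaw":25},{"rx":0,"ry":-1.3,"rz":0,"tx":-0.7,"ty":0,"tz":0.6,"jaw":25},{"rx":0,"ry":-1.3,"rz":0,"tx":-0.7,"ty":0,"tz":0.6,"jaw":25},{"rx":0,"ry":0,"rz":0,"tx":0,"ty":0,"tz":0,"jaw":25},{"rx":0,"ry":0,"rz":0,"tx":0,"ty":0,"tz":0,"jaw":25},{"rx":0,"ry":0,"rz":0,"tx":0,"ty":0,"tz":0,"jaw":25}]'
cat > st.py <<'E'
from lat import *
from geo import geo
cellpose(); c=cam('wrist'); cellpose()
p,R,o=pose(); U,q,e,T=held(c,p,R)
import sys
w=p*1000+R.apply(H); a=np.radians(YAW); ax=R.apply([np.cos(np.radians(EL)),0,-np.sin(np.radians(EL))])
print("press,copper,inside,hood,rail",[float(v) for v in geo(w[0]*np.cos(a)+w[1]*np.sin(a)-U0,w[2],np.degrees(np.arcsin(ax[2])))])
for s in [(-4.1,60.8,25),(-3.5,58.6,20),(-3.1,56.4,15),(-2.5,54,10),(-2.1,51.5,5),(-1.8,48.8,0)]:
    delta(*target(*s))
E
python3 st.py
```

```text
time_s: 13.72
tool_pos: [0.5501, -0.0855, 0.0552]
tool_rot: [179.8, -5.4, 72.1]
force: [0.9, 9.1, 4.7]
grip_width: 0.033
cell x -3.7 y -0.2 z 61.0 elev 25.1 yaw 72.1 F log [9.  1.9 4.7] t 13.72
cell x -3.7 y -0.2 z 61.0 elev 25.1 yaw 72.1 F log [8.1 2.9 2.7] t 13.77
face n 3162 normal in tool [ 0.944  0.001 -0.33 ] elev deg 19.24 mean [ 28.1  -1.5 -14.8] pix [243 281] [298 362]
ellipse 321.5893859863281 270.2953186035156 (55.24699783325195, 81.3712387084961) 90.07760620117188
press,copper,inside,hood,rail [8.9, 7.2, 0.0, 5.1, 1.4]
t 13.7667 shift mm (tool) [-0.4 -0.2  0.1] rotvec deg [ 0.22 -0.08 -0.09] F [-0.27  8.62  2.72]
t 13.7667 shift mm (tool) [-0.5 -0.2  2.2] rotvec deg [ 0.22 -5.08 -0.1 ] F [-0.27  8.62  2.72]
t 13.7667 shift mm (tool) [-0.8 -0.2  4.3] rotvec deg [  0.21 -10.08  -0.11] F [-0.27  8.62  2.72]
t 13.7667 shift mm (tool) [-0.9 -0.2  6.5] rotvec deg [  0.21 -15.08  -0.12] F [-0.27  8.62  2.72]
t 13.7667 shift mm (tool) [-1.1 -0.2  8.7] rotvec deg [  0.2  -20.08  -0.13] F [-0.27  8.62  2.72]
t 13.7667 shift mm (tool) [-1.5 -0.2 11.1] rotvec deg [  0.2  -25.08  -0.14] F [-0.27  8.62  2.72]
```

```bash
python3 -m pendant '[{"rx":0,"ry":-1.3,"rz":0,"tx":-0.2,"ty":0,"tz":0.6,"jaw":25},{"rx":0,"ry":-1.3,"rz":0,"tx":-0.2,"ty":0,"tz":0.6,"jaw":25},{"rx":0,"ry":-1.3,"rz":0,"tx":-0.2,"ty":0,"tz":0.6,"jaw":25},{"rx":0,"ry":-1.2,"rz":0,"tx":-0.1,"ty":0,"tz":0.5,"jaw":25},{"rx":0,"ry":0,"rz":0,"tx":0,"ty":0,"tz":0,"jaw":25},{"rx":0,"ry":0,"rz":0,"tx":0,"ty":0,"tz":0,"jaw":25}]'; python3 st.py
```

```text
time_s: 14.27
tool_pos: [0.5501, -0.0855, 0.0527]
tool_rot: [179.8, -0.3, 72.1]
force: [0.9, 9.2, 2.7]
grip_width: 0.0331
cell x -3.1 y -0.2 z 58.4 elev 20.0 yaw 72.2 F log [9.  2.  2.7] t 14.27
cell x -3.4 y -0.2 z 58.4 elev 20.0 yaw 72.1 F log [8.5 2.1 2.9] t 14.32
face n 3146 normal in tool [ 0.945 -0.    -0.327] elev deg 19.11 mean [ 28.2  -1.6 -14.8] pix [243 281] [298 363]
ellipse 321.6024475097656 270.2342529296875 (55.098388671875, 81.41230010986328) 89.76184844970703
press,copper,inside,hood,rail [9.4, 2.4, 0.0, 6.3, 0.9]
t 14.3167 shift mm (tool) [-0.2 -0.2 -2.3] rotvec deg [ 0.23  4.99 -0.08] F [0.58 8.75 2.94]
t 14.3167 shift mm (tool) [-0.1 -0.3 -0.2] rotvec deg [ 0.23 -0.01 -0.09] F [0.58 8.75 2.94]
t 14.3167 shift mm (tool) [-0.2 -0.3  1.9] rotvec deg [ 0.22 -5.01 -0.1 ] F [0.58 8.75 2.94]
t 14.3167 shift mm (tool) [-0.1 -0.3  4.1] rotvec deg [  0.22 -10.01  -0.11] F [0.58 8.75 2.94]
t 14.3167 shift mm (tool) [-0.2 -0.3  6.4] rotvec deg [  0.22 -15.01  -0.12] F [0.58 8.75 2.94]
t 14.3167 shift mm (tool) [-0.3 -0.3  8.8] rotvec deg [  0.21 -20.01  -0.12] F [0.58 8.75 2.94]
```

```bash
python3 -m pendant '[{"rx":0,"ry":-1.3,"rz":0,"tx":-0.1,"ty":-0.1,"tz":0.5,"jaw":25},{"rx":0,"ry":-1.3,"rz":0,"tx":-0.1,"ty":-0.1,"tz":0.5,"jaw":25},{"rx":0,"ry":-1.3,"rz":0,"tx":-0.1,"ty":-0.1,"tz":0.5,"jaw":25},{"rx":0,"ry":-1.2,"rz":0,"tx":0,"ty":0,"tz":0.4,"jaw":25},{"rx":0,"ry":0,"rz":0,"tx":0,"ty":0,"tz":0,"jaw":25},{"rx":0,"ry":0,"rz":0,"tx":0,"ty":0,"tz":0,"jaw":25}]'; python3 st.py
```

```text
time_s: 14.82
tool_pos: [0.55, -0.0857, 0.0505]
tool_rot: [179.7, 4.8, 72.1]
force: [1.4, 9.1, 0.5]
grip_width: 0.0332
cell x -2.8 y -0.2 z 56.1 elev 14.9 yaw 72.2 F log [9.1 1.5 0.5] t 14.82
cell x -3.0 y -0.1 z 56.1 elev 14.9 yaw 72.1 F log [9.1 1.6 1.8] t 14.87
face n 3187 normal in tool [ 0.943 -0.001 -0.333] elev deg 19.44 mean [ 28.2  -1.5 -14.9] pix [242 281] [298 362]
ellipse 321.642578125 270.45513916015625 (55.68137741088867, 81.61116790771484) 89.77545166015625
press,copper,inside,hood,rail [9.6, 1.6, 0.0, 7.2, 0.7]
t 14.8667 shift mm (tool) [-0.5 -0.1 -4.4] rotvec deg [ 0.26 10.06 -0.07] F [1.25 9.14 1.78]
t 14.8667 shift mm (tool) [-0.2 -0.1 -2.4] rotvec deg [ 0.26  5.06 -0.09] F [1.25 9.14 1.78]
t 14.8667 shift mm (tool) [-0.1 -0.2 -0.3] rotvec deg [ 0.25  0.06 -0.1 ] F [1.25 9.14 1.78]
t 14.8667 shift mm (tool) [ 0.2 -0.2  1.9] rotvec deg [ 0.25 -4.94 -0.11] F [1.25 9.14 1.78]
t 14.8667 shift mm (tool) [ 0.3 -0.2  4.1] rotvec deg [ 0.24 -9.94 -0.12] F [1.25 9.14 1.78]
t 14.8667 shift mm (tool) [ 0.4 -0.2  6.6] rotvec deg [  0.24 -14.94  -0.13] F [1.25 9.14 1.78]
```

```bash
python3 -m pendant '[{"rx":0,"ry":-1.3,"rz":0,"tx":0,"ty":-0.1,"tz":0.5,"jaw":25},{"rx":0,"ry":-1.3,"rz":0,"tx":0,"ty":-0.1,"tz":0.5,"jaw":25},{"rx":0,"ry":-1.3,"rz":0,"tx":0.1,"ty":0,"tz":0.5,"jaw":25},{"rx":0,"ry":-1.1,"rz":0,"tx":0.1,"ty":0,"tz":0.4,"jaw":25},{"rx":0,"ry":0,"rz":0,"tx":0,"ty":0,"tz":0,"jaw":25},{"rx":0,"ry":0,"rz":0,"tx":0,"ty":0,"tz":0,"jaw":25}]'; python3 st.py
```

```text
time_s: 15.37
tool_pos: [0.5499, -0.0856, 0.0483]
tool_rot: [179.7, 9.7, 72.1]
force: [2.0, 8.2, -1.4]
grip_width: 0.0334
cell x -2.3 y -0.1 z 53.6 elev 10.0 yaw 72.2 F log [ 8.4  0.6 -1.4] t 15.37
cell x -2.5 y -0.1 z 53.6 elev 10.0 yaw 72.1 F log [ 8.2  1.8 -0.2] t 15.42
face n 3017 normal in tool [ 0.942 -0.001 -0.336] elev deg 19.62 mean [ 27.9  -1.6 -15.8] pix [248 281] [298 362]
ellipse 321.62078857421875 271.9092102050781 (52.42144012451172, 83.37773132324219) 89.81295013427734
press,copper,inside,hood,rail [9.5, 1.9, 0.0, 8.1, 0.6]
t 15.4167 shift mm (tool) [-1.3 -0.1 -6.6] rotvec deg [ 0.28 15.02 -0.08] F [ 0.75  8.33 -0.18]
t 15.4167 shift mm (tool) [-0.8 -0.1 -4.5] rotvec deg [ 0.27 10.02 -0.09] F [ 0.75  8.33 -0.18]
t 15.4167 shift mm (tool) [-0.6 -0.1 -2.5] rotvec deg [ 0.27  5.02 -0.1 ] F [ 0.75  8.33 -0.18]
t 15.4167 shift mm (tool) [-0.1 -0.2 -0.3] rotvec deg [ 0.26  0.02 -0.11] F [ 0.75  8.33 -0.18]
t 15.4167 shift mm (tool) [ 0.2 -0.2  1.9] rotvec deg [ 0.26 -4.98 -0.13] F [ 0.75  8.33 -0.18]
t 15.4167 shift mm (tool) [ 0.5 -0.2  4.3] rotvec deg [ 0.25 -9.98 -0.14] F [ 0.75  8.33 -0.18]
```

```bash
python3 -m pendant '[{"rx":0,"ry":-1.3,"rz":0,"tx":0.1,"ty":0,"tz":0.5,"jaw":25},{"rx":0,"ry":-1.3,"rz":0,"tx":0,"ty":0,"tz":0.5,"jaw":25},{"rx":0,"ry":-1.3,"rz":0,"tx":0.1,"ty":0,"tz":0.5,"jaw":25},{"rx":0,"ry":-1.1,"rz":0,"tx":0,"ty":0,"tz":0.4,"jaw":25},{"rx":0,"ry":0,"rz":0,"tx":0,"ty":0,"tz":0,"jaw":25},{"rx":0,"ry":0,"rz":0,"tx":0,"ty":0,"tz":0,"jaw":25}]'; python3 st.py
```

```text
time_s: 15.92
tool_pos: [0.5501, -0.0858, 0.0463]
tool_rot: [179.7, 14.7, 72.0]
force: [1.5, 9.0, -0.1]
grip_width: 0.0329
cell x -1.9 y -0.3 z 51.5 elev 5.0 yaw 72.1 F log [ 9.1  1.3 -0.1] t 15.92
cell x -2.0 y -0.3 z 51.5 elev 5.0 yaw 72.1 F log [ 9.5 -0.   0.3] t 15.97
face n 2592 normal in tool [ 0.941 -0.002 -0.338] elev deg 19.74 mean [ 27.1  -1.5 -17.6] pix [255 281] [298 363]
ellipse 321.6137390136719 274.6737976074219 (45.70839309692383, 86.27972412109375) 89.83984375
press,copper,inside,hood,rail [9.4, 1.7, 0.0, 8.5, 0.9]
t 15.9667 shift mm (tool) [-2.3 -0.3 -8.3] rotvec deg [ 0.3  19.99 -0.09] F [2.94 9.01 0.27]
t 15.9667 shift mm (tool) [-1.7 -0.3 -6.3] rotvec deg [ 0.29 14.99 -0.1 ] F [2.94 9.01 0.27]
t 15.9667 shift mm (tool) [-1.3 -0.3 -4.3] rotvec deg [ 0.29  9.99 -0.11] F [2.94 9.01 0.27]
t 15.9667 shift mm (tool) [-0.6 -0.3 -2.2] rotvec deg [ 0.28  4.99 -0.12] F [2.94 9.01 0.27]
t 15.9667 shift mm (tool) [-0.1 -0.3 -0. ] rotvec deg [ 0.27 -0.01 -0.13] F [2.94 9.01 0.27]
t 15.9667 shift mm (tool) [ 0.4 -0.4  2.4] rotvec deg [ 0.27 -5.01 -0.15] F [2.94 9.01 0.27]
```

Run:
```python
from h import *
c=cam("wrist");cv2.imwrite("pics/w9.png",c["img"][:,:,::-1])
c=cam("scene");crop(c,"pics/scene9.png",220,180,340,270,6)
```

```text
(no output)
```

View pics/w9.png

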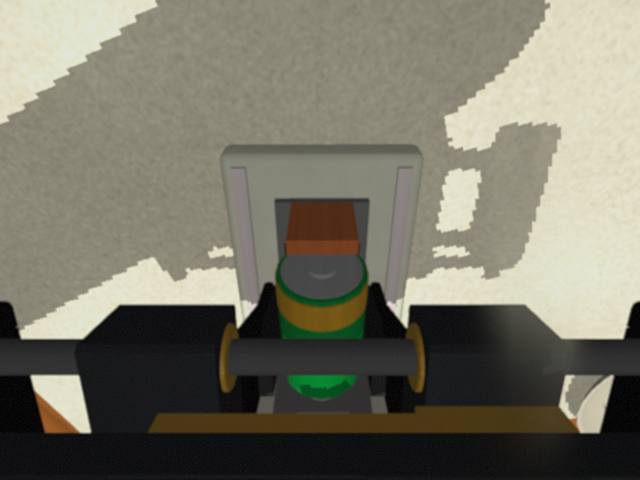

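View pics/scene9.png

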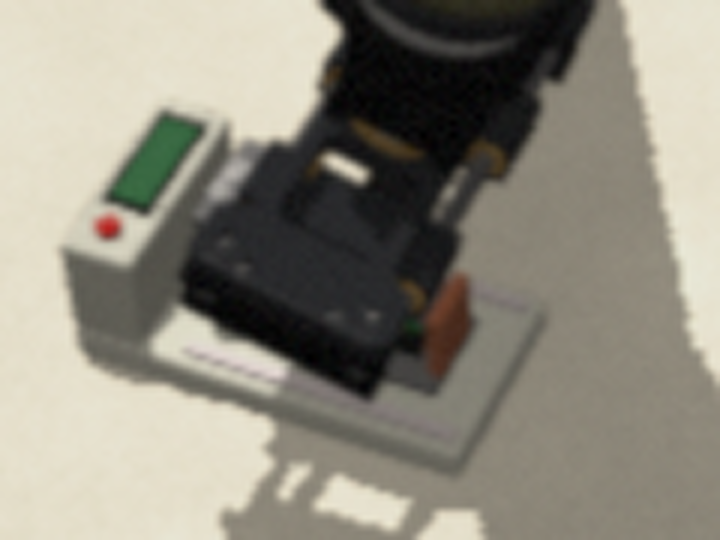

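The copper top edge at (322,247) now hides the lower nub face, so the nub is behind the contact and centred. Final levelling.

```bash
python3 -m pendant '[{"rx":0,"ry":-1.3,"rz":0,"tx":0.1,"ty":-0.1,"tz":0.6,"jaw":25},{"rx":0,"ry":-1.3,"rz":0,"tx":0.1,"ty":-0.1,"tz":0.6,"jaw":25},{"rx":0,"ry":-1.3,"rz":0,"tx":0.1,"ty":0,"tz":0.6,"jaw":25},{"rx":0,"ry":-1.1,"rz":0,"tx":0.1,"ty":0,"tz":0.6,"jaw":25},{"rx":0,"ry":0,"rz":0,"tx":0,"ty":0,"tz":0,"jaw":25},{"rx":0,"ry":0,"rz":0,"tx":0,"ty":0,"tz":0,"jaw":25}]'; python3 st.py|head -5
```

```text
time_s: 16.57
tool_pos: [0.5502, -0.0863, 0.0448]
tool_rot: [179.6, 19.7, 72.0]
force: [0.7, 9.2, 4.6]
grip_width: 0.033
cell x -2.0 y -0.6 z 49.6 elev -0.0 yaw 72.1 F log [8.9 2.1 4.6] t 16.57
cell x -2.0 y -0.5 z 49.6 elev -0.0 yaw 72.1 F log [8.9 2.3 4.2] t 16.62
face n 2171 normal in tool [ 0.94  -0.002 -0.342] elev deg 20.02 mean [ 26.3  -1.5 -19.6] pix [260 281] [299 363]
ellipse 321.8459167480469 278.51458740234375 (38.23267364501953, 89.66590118408203) 89.62037658691406
press,copper,inside,hood,rail [9.5, 2.0, 0.0, 8.4, 1.6]
```

```bash
python3 -m pendant '[{"rx":0,"ry":0,"rz":0,"tx":0,"ty":-0.3,"tz":0,"jaw":25},{"rx":0,"ry":0,"rz":0,"tx":0,"ty":-0.2,"tz":0,"jaw":25},{"rx":0,"ry":0,"rz":0,"tx":0.5,"ty":0,"tz":-0.2,"jaw":25},{"rx":0,"ry":0,"rz":0,"tx":0.5,"ty":0,"tz":-0.2,"jaw":25},{"rx":0,"ry":0,"rz":0,"tx":0.5,"ty":0,"tz":-0.2,"jaw":25},{"rx":0,"ry":0,"rz":0,"tx":0,"ty":0,"tz":0,"jaw":25},{"rx":0,"ry":0,"rz":0,"tx":0,"ty":0,"tz":0,"jaw":25}]'; python3 st.py|head -5
```

```text
time_s: 17.2
tool_pos: [0.5502, -0.0863, 0.0448]
tool_rot: [179.6, 19.8, 71.9]
force: [1.3, 6.4, 2.9]
grip_width: 0.0328
cell x -1.9 y -0.5 z 49.6 elev -0.1 yaw 72.0 F log [6.5 0.7 2.9] t 17.2
cell x -1.9 y -0.5 z 49.6 elev -0.1 yaw 72.0 F log [6.2 0.1 2.4] t 17.25
face n 2194 normal in tool [ 0.94 -0.   -0.34] elev deg 19.91 mean [ 26.3  -1.5 -19.5] pix [260 281] [299 363]
ellipse 321.38299560546875 278.5305480957031 (38.386165618896484, 90.11775970458984) 90.10350799560547
press,copper,inside,hood,rail [9.4, 1.9, 0.0, 8.3, 1.7]
```

```bash
python3 -m pendant '[{"rx":0,"ry":0,"rz":0,"tx":0.5,"ty":0,"tz":-0.4,"jaw":25},{"rx":0,"ry":0,"rz":0,"tx":0.5,"ty":0,"tz":-0.4,"jaw":25},{"rx":0,"ry":0,"rz":0,"tx":0.5,"ty":0,"tz":-0.4,"jaw":25},{"rx":0,"ry":0,"rz":0,"tx":0,"ty":0,"tz":0,"jaw":25},{"rx":0,"ry":0,"rz":0,"tx":0,"ty":0,"tz":0,"jaw":25}]'; python3 st.py|head -5
```

```text
time_s: 17.67
tool_pos: [0.5502, -0.0859, 0.0448]
tool_rot: [179.6, 19.9, 71.9]
force: [3.7, 4.0, -0.3]
grip_width: 0.0333
cell x -1.5 y -0.4 z 49.6 elev -0.2 yaw 72.0 F log [ 4.9 -2.3 -0.3] t 17.67
cell x -1.5 y -0.4 z 49.6 elev -0.2 yaw 72.0 F log [ 4.3 -2.8 -0.2] t 17.72
face n 2122 normal in tool [ 0.94  -0.001 -0.34 ] elev deg 19.89 mean [ 26.2  -1.5 -19.8] pix [260 281] [299 363]
ellipse 321.5412902832031 278.9263000488281 (37.8962287902832, 90.86536407470703) 90.24234771728516
press,copper,inside,hood,rail [9.0, 1.5, 0.0, 8.3, 1.7]
```

```bash
python3 -m pendant '[{"rx":0,"ry":0,"rz":0,"tx":0,"ty":0.3,"tz":0,"jaw":25},{"rx":0,"ry":0,"rz":0,"tx":0,"ty":0,"tz":0,"jaw":25},{"rx":0,"ry":0,"rz":0,"tx":0,"ty":0,"tz":0,"jaw":25}]' 10; python3 st.py|head -2
python3 -m pendant '[{"rx":0,"ry":0,"rz":0,"tx":0,"ty":0,"tz":0,"jaw":35},{"rx":0,"ry":0,"rz":0,"tx":0,"ty":0,"tz":0,"jaw":36},{"rx":0,"ry":0,"rz":0,"tx":0,"ty":0,"tz":0,"jaw":38},{"rx":0,"ry":0,"rz":0,"tx":0,"ty":0,"tz":0,"jaw":42},{"rx":0,"ry":0,"rz":0,"tx":0,"ty":0,"tz":0,"jaw":48},{"rx":0,"ry":0,"rz":0,"tx":0,"ty":0,"tz":0,"jaw":54},{"rx":0,"ry":0,"rz":0,"tx":0,"ty":0,"tz":0,"jaw":60},{"rx":0,"ry":0,"rz":0,"tx":0,"ty":0,"tz":0,"jaw":60}]'
python3 st.py|head -5
python3 - <<'E'
from h import *
c=cam("wrist");cv2.imwrite("pics/w10.png",c["img"][:,:,::-1])
E
```

```text
time_s: 17.97
tool_pos: [0.5503, -0.0858, 0.0448]
tool_rot: [179.7, 19.9, 71.9]
force: [3.8, 3.8, -0.4]
grip_width: 0.0336
cell x -1.5 y -0.5 z 49.7 elev -0.2 yaw 72.0 F log [ 4.8 -2.5 -0.4] t 17.97
cell x -1.5 y -0.5 z 49.7 elev -0.2 yaw 72.0 F log [ 4.9 -2.6 -0.6] t 18.02
time_s: 18.68
tool_pos: [0.5487, -0.0861, 0.0443]
tool_rot: [179.8, 20.0, 71.9]
force: [-0.5, -0.5, 1.0]
grip_width: 0.0567
cell x -2.2 y 1.0 z 49.1 elev -0.3 yaw 71.9 F log [-0.6  0.3  1. ] t 18.68
cell x -2.1 y 0.9 z 49.2 elev -0.3 yaw 71.9 F log [-0.2 -0.2  0.3] t 18.73
face n 1961 normal in tool [ 0.939 -0.001 -0.344] elev deg 20.13 mean [ 28.6  -0.1 -22.1] pix [254 284] [293 367]
ellipse 325.5289001464844 274.1395568847656 (36.787750244140625, 92.44400787353516) 90.63957214355469
press,copper,inside,hood,rail [9.6, 2.1, 0.0, 8.7, 1.3]
```

View pics/w10.png

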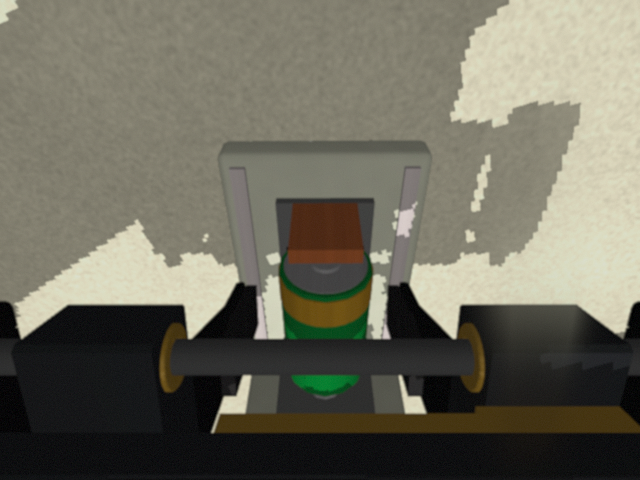

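Released: the cell sits behind the copper (copper top at (327,255)), jaws clear on both sides. Retreating along the tool axis.

```bash
python3 -m pendant '[{"rx":0,"ry":0,"rz":0,"tx":0,"ty":0,"tz":-5,"jaw":66},{"rx":0,"ry":0,"rz":0,"tx":0,"ty":0,"tz":-10,"jaw":66},{"rx":0,"ry":0,"rz":0,"tx":0,"ty":0,"tz":-25,"jaw":66},{"rx":0,"ry":0,"rz":0,"tx":0,"ty":0,"tz":-30,"jaw":66},{"rx":0,"ry":0,"rz":0,"tx":0,"ty":0,"tz":-30,"jaw":66},{"rx":0,"ry":0,"rz":0,"tx":0,"ty":0,"tz":-30,"jaw":66},{"rx":0,"ry":5,"rz":0,"tx":0,"ty":0,"tz":-20,"jaw":66},{"rx":0,"ry":5,"rz":0,"tx":0,"ty":0,"tz":0,"jaw":66},{"rx":0,"ry":5,"rz":0,"tx":0,"ty":0,"tz":0,"jaw":66},{"rx":0,"ry":5,"rz":0,"tx":0,"ty":0,"tz":0,"jaw":66},{"rx":0,"ry":0,"rz":0,"tx":-30,"ty":0,"tz":0,"jaw":66},{"rx":0,"ry":0,"rz":0,"tx":-20,"ty":0,"tz":0,"jaw":66},{"rx":0,"ry":0,"rz":0,"tx":0,"ty":0,"tz":0,"jaw":66},{"rx":0,"ry":0,"rz":0,"tx":0,"ty":0,"tz":0,"jaw":66}]'
python3 - <<'E'
from plan import *
c=cam("wrist");np.savez("w11.npz",**c); crop(c,"pics/w11.png",240,60,480,320,3) if 0 else cv2.imwrite("pics/w11.png",c["img"][:,:,::-1])
P=cloud(c); hsv=cv2.cvtColor(c["img"],cv2.COLOR_RGB2HSV)
a=np.radians(YAW);u=np.array([np.cos(a),np.sin(a)]);n=np.array([-u[1],u[0]])
X=P[...,:2]@u*1000-U0;Y=P[...,:2]@n*1000-N0;Z=P[...,2]*1000
m=(c["range_z"]>0)&(abs(X)<40)&(abs(Y)<20)&(Z>55)&(Z<72)
for x in range(-34,34,4):
    s=m&(abs(X-x)<2); 
    if s.sum()>5: print(x,s.sum(),"top z",np.percentile(Z[s],97).round(1),"y of top",np.median(Y[s&(Z>np.percentile(Z[s],70))]).round(1), "ymid",((Y[s].min()+Y[s].max())/2).round(1))
cop=(c["range_z"]>0)&(abs(Z-50)<2.5)&(X>24)&(X<42)&(abs(Y)<16); print("copper x",np.percentile(X[cop],[2,50,98]),Y[cop].min(),Y[cop].max())
E
```

```text
time_s: 19.95
tool_pos: [0.5488, -0.0858, 0.1863]
tool_rot: [179.8, -0.0, 71.8]
force: [-0.6, 1.4, -0.2]
grip_width: 0.066
-30 68 top z 65.1 y of top -0.2 ymid -0.3
-26 203 top z 65.6 y of top -0.2 ymid -0.3
-22 214 top z 65.7 y of top -0.2 ymid 0.0
-18 210 top z 65.3 y of top -0.3 ymid -0.3
-14 210 top z 65.6 y of top -0.3 ymid 0.0
-10 219 top z 65.8 y of top 0.4 ymid -0.0
-6 217 top z 65.6 y of top 0.4 ymid -0.0
-2 222 top z 65.9 y of top -1.0 ymid -0.4
2 235 top z 65.8 y of top -0.3 ymid -0.1
6 222 top z 65.5 y of top -0.4 ymid -0.1
10 234 top z 65.6 y of top -0.7 ymid -0.5
14 228 top z 65.7 y of top -0.4 ymid -0.1
18 243 top z 66.0 y of top -0.4 ymid 0.2
22 251 top z 66.1 y of top 0.2 ymid 0.2
26 257 top z 66.0 y of top -0.5 ymid 0.2
30 113 top z 65.0 y of top -0.2 ymid -0.2
copper x [28.46534709 32.62207989 36.27362204] -15.597058652230203 15.894773062622903
```

View pics/w11.png

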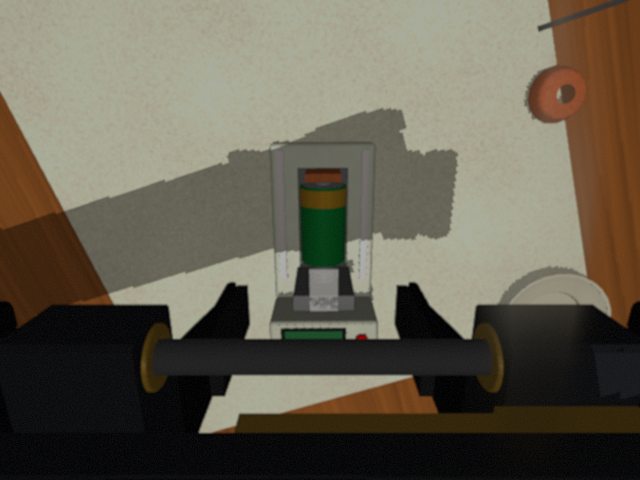

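The cell lies at (323,223) between the copper (322,176) and the hood (323,282). Its top is 65–66 mm along its whole length, so it is level and down (nominal 65 mm). Last overall check.

Run:
```python
from h import *
c=cam("scene");cv2.imwrite("pics/scene11.png",c["img"][:,:,::-1])
o=env.get_obs();print(o["time_s"],o["joint_velocities"].round(2),o["force"].round(2))
```

```text
20.05 [-0.77  0.3  -0.54  0.01  0.11 -0.13  0.03] [ 0.76  0.38 -0.08]
```

View pics/scene11.png

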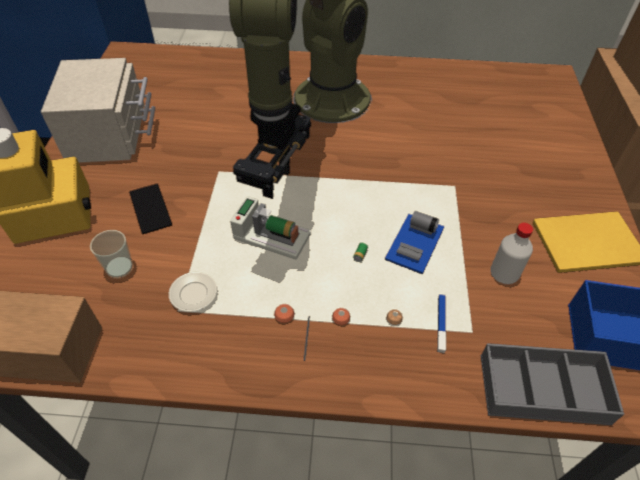

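The scene view shows the cell seated at (280,227), the spent cell still at (425,222), and everything else where it was. Handing in.

```bash
python3 -c "
from cell import env
print(env.sign_off())"
```

```text
the job is handed in; nothing more can be done
None
```

The fresh cell is in the logger's battery bay, released and lying level between its two contacts. I handed the job in at about 20 s. The spent cell is still in the rack, nothing else on the table moved, and the arm is clear.

- **Insertion:** I put the flat end in first under the hood at 30° nub up and pushed it into the spring. I then brought it level behind the copper in 5° steps and let go. The spring's first touch came where the camera predicted, to within about 0.5 mm, with the carriage about 4 mm to +x of nominal. The spring was pressed at most about 9.6 mm by my geometry, with about 9 N on the wrist.
- **Last checks:** The cell's top measured 65–66 mm along its whole length (65 mm expected), so it is level to about 0.5°. Sideways it is centred to within about 0.5 mm, and the nub end is up against the copper.
- **Disagreements:** Just before release my height estimate read about 1.6 mm too high while the cell was already resting on the rails, pressing with about 6 N. The camera also read about 1.5 mm off sideways. I allowed for that by measuring the cell and the bay in the same picture.
- **Not measured:** The state gives no reading of the spring contact, so the final spring press was not measured directly.

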